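Empty the reflector magazine and cull the recalled ambers

TASK

Amber wheel reflectors are a recalled batch: some are mixed into the spring-loaded magazine, and one or two have already been laid in the blue tray by mistake. Move those to the grey reject box, turn the red stop lever down out of the way, draw the reflectors out one by one from the top, lay every clear (white) one flat on the floor of the blue tray, none on top of another, and drop every amber one into the reject box; when the magazine is empty, turn the stop lever upright again. Leave the other things on the bench alone.

Things in the scene. Friction and masses are not known exactly. Their poses are not given: they have to be found in the camera images.
- dispenser: aluminium spring-loaded magazine fixed to the worktop, foot 130 x 80 mm, 120 mm high (back and rear side walls). Origin: centre of the foot's underside; z up; its front (outlet) is to its own -x. Reflectors lie flat in it, one on another, long side along its x, 1.5 mm play. Front wall ends at z = 88 mm, front corner walls (x -49 to -26) at z = 84 mm
- top_place (a point): where the centre of the top reflector stands, whatever the number left: dispenser x 0, y 0, z 98 mm (upper face 105 mm). A spring presses the stack up, 2 to 6 N, against two lips. From here forward (x -49 to +9 mm) the top one is open above and at both long sides, room for fingers
- lips (a point): middle between the two 4 mm thick steel lips, dispenser x 32, z 107 mm. Lips and rear side walls cover the stack's rear, x +9 to +50 mm, so the top reflector cannot be lifted straight out: pinch it across its 44 mm width near its front, draw it level to the dispenser's -x by 45 to 60 mm until clear of the lips, then lift; the next rises 14 mm by itself
- stop_lever (a joint): red stop lever, a bar 10 mm thick (dispenser's x), 14 mm wide, 65 mm long from its pivot at dispenser x -58, y 0, z 68 mm, axis along dispenser x. 0 rad: upright, end at z = 133 mm, blocking the outlet. It turns down sideways to the dispenser's -y up to 1.57 rad (level, clear below the outlet). Light friction: stays where it is put
- lever_grip (a point): point in the middle of the stop lever's bar, 55 mm from its pivot, 10 mm short of its end; its z axis points along the bar away from the pivot, its x axis is the dispenser's x
- follower (a joint): the spring plate under the stack in the magazine: 0 m when four reflectors lie on it, 14 mm more for each one fewer (0.042 with one), 0.048 (upper stop) when empty
- clear_1_mid (a point): centre of a clear (white) wheel reflector, a flat rigid block 90 x 44 x 14 mm (its x, y, z), 50 g, both faces alike; starts in the magazine's stack of four, if present; an absent one has no reading
- clear_2_mid (a point): centre of a clear (white) wheel reflector, a flat rigid block 90 x 44 x 14 mm (its x, y, z), 50 g, both faces alike; starts in the magazine's stack of four, if present; an absent one has no reading
- clear_3_mid (a point): centre of a clear (white) wheel reflector, a flat rigid block 90 x 44 x 14 mm (its x, y, z), 50 g, both faces alike; starts in the magazine's stack of four, if present; an absent one has no reading
- amber_1_mid (a point): centre of an amber (orange) wheel reflector, a flat rigid block 90 x 44 x 14 mm (its x, y, z), 50 g, both faces alike; starts in the magazine's stack of four, if present; an absent one has no reading
- amber_2_mid (a point): centre of an amber (orange) wheel reflector, a flat rigid block 90 x 44 x 14 mm (its x, y, z), 50 g, both faces alike; starts in the magazine's stack of four, if present; an absent one has no reading
- amber_3_mid (a point): centre of an amber (orange) wheel reflector, a flat rigid block 90 x 44 x 14 mm (its x, y, z), 50 g, both faces alike; starts in the magazine's stack of four, if present; an absent one has no reading
- amber_4_mid (a point): centre of an amber (orange) wheel reflector, a flat rigid block 90 x 44 x 14 mm (its x, y, z), 50 g, both faces alike; starts lying flat on the floor of the tray near one end, long side along the tray's x, if present (one or two of amber_4 and amber_5 are); an absent one has no reading
- amber_5_mid (a point): centre of an amber (orange) wheel reflector, a flat rigid block 90 x 44 x 14 mm (its x, y, z), 50 g, both faces alike; starts lying flat on the floor of the tray near one end, long side along the tray's x, if present (one or two of amber_4 and amber_5 are); an absent one has no reading
- tray: loose blue shallow open tray, outer 120 x 246 x 18 mm (its x, y, z), walls and floor 3 mm thick, 0.6 kg; origin at the centre of its underside, z up; stands left or right of the magazine
- reject_box: loose grey open box with a red rim, outer 150 x 170 x 84 mm (its x, y, z), walls and floor 4 mm, 0.6 kg; origin at the centre of its underside, z up; stands on the other side
- pedal: bystander: flat black pedal, 67 x 120 x 23 mm, lying towards the back on the right; origin at the centre of its underside
- cone_spanner: bystander: flat spanner with blue handle, 148 x 42 x 6 mm, towards the back on the right; origin at the centre of its underside
- lube: bystander: small black bottle with green cap, 121 mm high, upright towards the back on the left; origin at the centre of its underside
Mind the look-alikes: they are no part of the job. What is shaped like the part that bears amber_4_mid but green is not meant.

How it is judged:
On the way, in this order (a step that is already met when the one before it is completed fails the run):
1. the stop lever is turned down clear of the outlet (beyond 1.2 rad) (value of joint stop_lever above 1.2 rad), for 0.2 s.
2. every clear reflector lies flat in the tray and every amber one is in the reject box (x of clear_1_mid in the frame of tray between -0.045 and 0.045 m and y of clear_1_mid in the frame of tray between -0.105 and 0.105 m and z of clear_1_mid in the frame of tray between 0 and 0.017 m and angle between the z axis of each of clear_1_mid, clear_2_mid, clear_3_mid and the z axis of tray, either way round below 0.15 rad and x of clear_2_mid in the frame of tray between -0.045 and 0.045 m and y of clear_2_mid in the frame of tray between -0.105 and 0.105 m and z of clear_2_mid in the frame of tray between 0 and 0.017 m and x of clear_3_mid in the frame of tray between -0.045 and 0.045 m and y of clear_3_mid in the frame of tray between -0.105 and 0.105 m and z of clear_3_mid in the frame of tray between 0 and 0.017 m and x of amber_1_mid in the frame of reject_box between -0.07 and 0.07 m and y of amber_1_mid in the frame of reject_box between -0.08 and 0.08 m and z of amber_1_mid in the frame of reject_box between 0 and 0.082 m and x of amber_2_mid in the frame of reject_box between -0.07 and 0.07 m and y of amber_2_mid in the frame of reject_box between -0.08 and 0.08 m and z of amber_2_mid in the frame of reject_box between 0 and 0.082 m and x of amber_3_mid in the frame of reject_box between -0.07 and 0.07 m and y of amber_3_mid in the frame of reject_box between -0.08 and 0.08 m and z of amber_3_mid in the frame of reject_box between 0 and 0.082 m and x of amber_4_mid in the frame of reject_box between -0.07 and 0.07 m and y of amber_4_mid in the frame of reject_box between -0.08 and 0.08 m and z of amber_4_mid in the frame of reject_box between 0 and 0.082 m and x of amber_5_mid in the frame of reject_box between -0.07 and 0.07 m and y of amber_5_mid in the frame of reject_box between -0.08 and 0.08 m and z of amber_5_mid in the frame of reject_box between 0 and 0.082 m and linear speed of each of clear_1, clear_2, clear_3, amber_1, amber_2, amber_3, amber_4, amber_5 below 0.02 m/s), for 0.2 s.
At the end, for the whole second after the job is handed in: every clear reflector lies flat (0.15 rad) on the tray floor inside its walls, none on another (centre under 17 mm above the underside); every amber one is in the reject box, centre below the rim; all at rest; magazine empty; stop lever upright within 0.25 rad (all of step 2 and value of joint stop_lever below 0.25 rad and value of joint follower above 0.046 m); the robot touches nothing.
It fails at once if the pedal is pushed more than 30 mm or tipped (distance of pedal from where it was at the start of the episode above 0.03 m or angle between pedal's own z axis and vertical above 0.6 rad).
It fails at once if the cone spanner is pushed more than 30 mm or tipped (distance of cone_spanner from where it was at the start of the episode above 0.03 m or angle between cone_spanner's own z axis and vertical above 0.6 rad).
It fails at once if the lube is pushed more than 30 mm or tipped (distance of lube from where it was at the start of the episode above 0.03 m or angle between lube's own z axis and vertical above 0.6 rad).
Of clear_2, amber_1 only 1 to 1 are there at a start; the rules pass over those that are not, and their reading is None.
Of clear_3, amber_3 only 1 to 1 are there at a start; the rules pass over those that are not, and their reading is None.
Of amber_4, amber_5 only 1 to 2 are there at a start; the rules pass over those that are not, and their reading is None.
At some moment in a run one of tray, reject_box may be knocked a few centimetres aside while the robot is not near it.
Once in a run the grip may slacken for a moment while it holds something.
It also fails if it takes over 210 s, if anything falls off the work surface, if the arm or the gripper's body presses on something with over 40 N, if the wrist force passes 120 N, or if a joint passes its speed limit or range.

ROBOT

A 7-joint arm with a two-finger parallel gripper is mounted at the origin on a cart in front of the work surface, level with it; the furniture and walls round the work are solid. World frame = base frame: x ahead of the robot, y to its left, z up, the work surface at z = 0. Lengths are in m, angles in rad, forces in N, time in s.
With the tool pointing down it reaches from about 0.425 to 0.925 m from the base axis. Payload 6.8 kg.
Tool frame: the origin (TCP) lies at the very end of the fingers, on their centre line; the grasp point (between the pads) lies 19 mm behind it; z points along the fingers, y is the direction in which the jaws open and shut (so a half turn about z gives the same grasp; the last joint's range is limited). The gripper opens to 88 mm and grips with 3 to 60 N. Pads are 20 mm wide; open, the fingers measure 115 mm over their backs; the gripper's body (75 mm by 178 mm) begins 61 mm behind the grasp point.
Start: joints at [-1.409, 0.477, 0.022, 1.555, -0.011, 1.109, -0.083], TCP at [0.18, 0.651, 0.223] pointing down, gripper open.
Joint ranges: [-2.96, 2.96], [-0.34, 2.1], [-1.41, 1.46], [0.24, 2.44], [-1.37, 4.51], [0.17, 1.92], [-2.96, 2.96]. Speed limits (rad/s): [2.39, 2.39, 3.14, 3.14, 3.14, 3.14, 3.14].

INTERFACE

Orientations are given as a unit quaternion [w, x, y, z].
In Python, from cell import get_state, get_image, order gives the robot as it stands. The module is installed in compiled form; this text tells all that it offers.
- The arm moves only by the shell command python3 -m pendant 'ROWS' [FORCE]. ROWS is JSON, a list of rows, each an object with "linear": the shift along the tool's x, y, z each as a share of 0.2 m, from -1 to 1, a list of three; "twist": the turn, a rotation vector about the tool's x, y, z each as a share of 180 degrees, from -1 to 1, a list of three; "fingers": the gripper command: -1 is shut, 1 is fully open, values between are in proportion. A call has 1 to 20 rows; each row is the pose to reach, as a shift and turn from the pose commanded when the call began, along the tool's axes at that moment, turning the shorter way round; what a row does not reach only later rows make up. A row lasts 1/8 s, in which the tool goes at most 62.5 mm and 10.7 degrees, less where a joint would pass 70% of its speed; a pose out of reach is approached as far as the arm can. A call with a number of a shift or a turn outside -1 to 1 is refused whole. A call with a gripper value outside its range is refused whole. The fingers move at their own pace and stop on an object; FORCE is the grip in N (left out, the last holds). Time passes only in rows, so rows that repeat a pose let the fingers close. It gives the time, the measured TCP pose, the force and the opening at its end, in the units of the state.
- get_state(): the state, without advancing time (a new reading comes with each control period).
- get_image(name): name is "scene" or "top" or "wrist"; returns a dict with "pixels" (400x640x3 uint8, blue, green, red), "vfov" (degrees; the focal length in pixels is half the picture's height over the tangent of half this angle, whatever the lens; pixels are square), "cx", "cy" (the principal point, pixels), "R" (3x3) and "t" (3): a world point X has camera coordinates R X + t; the wrist camera has in their place "T_tool_cam" (4x4, takes a point from camera to tool coordinates, whose origin is the TCP and whose axes are the flange's). Camera axes: x right, y down, z forward; pixel columns grow to the right and rows downward; lengths in m; the calibration is good to about 2 mm. The wrist camera is an equidistant fisheye: a pixel r from the principal point sees the ray r / f radians off the axis. A picture is of the moment at which its call begins: read the wrist's pose just before it. There is no depth.
- order.hand_in(): hands the job in, once; it reports no verdict.
The state is a dict: "time_s": time; "qpos": joint angles; "joint_vel": joint speeds; "effort": joint torques, N m; "tool_pos": TCP position; "orientation": TCP orientation; "wrist_force": force on the tool from outside, world axes, zero at the start; "moment": the same for the moment, N m; "finger_gap": finger opening in m.
Only numpy, scipy, OpenCV 4.12 (cv2) and the standard library are available. Lean on these libraries where they do the work, as an engineer would, in place of code of your own. Each camera call takes 0.05 s, during which the arm holds its last target.

## Working session

There is one attempt and no reset: what is moved stays moved. The work goes in short steps, Python scripts to look and compute and a shell command to move; the robot and the scene stay as the last step left them, time stands still between calls to the robot, and variables do not carry over. Pictures are saved under pics/ and viewed, and the job is handed in when it is done.

```bash
mkdir -p pics; python3 - <<'E'
from cell import get_state,get_image
import cv2,json
s=get_state()
for k,v in s.items(): print(k,v)
for n in("scene","top","wrist"):
    i=get_image(n); cv2.imwrite(f"pics/{n}0.png",i["pixels"]); print(n,{k:(v.tolist() if hasattr(v,'tolist') else v) for k,v in i.items() if k!="pixels"})
E
```

```text
time_s 0.0
qpos [-1.40910121  0.47777401  0.02232797  1.55641608 -0.01145058  1.10930109
 -0.08311782]
joint_vel [ 2.25880230e-05  1.19699028e-03  2.22920099e-04 -2.26104285e-03
  2.20662439e-04  1.32658839e-03 -2.39521784e-04]
effort [-9.96661765e-04 -5.82848740e+01  1.53415248e+00 -2.72614002e+01
 -5.43628971e-02  1.68252405e-02  1.67278968e-04]
tool_pos [0.17977474 0.65001046 0.22171395]
orientation [-3.47203399e-05  1.34470593e-01  9.90917189e-01 -8.84596216e-04]
wrist_force [ 0.11508213 -0.74685468  0.34347851]
moment [-0.00936105  0.03187111 -0.02335247]
finger_gap 0.08807963328604186
scene {'vfov': 52.90058302419165, 'cx': 317.92695432123526, 'cy': 197.0353225924043, 'R': [[0.7566622601281673, -0.6535393061328608, 0.018670817794428952], [-0.45440386157645357, -0.546208371553723, -0.7036856865313074], [0.4700844122943676, 0.5239683102860411, -0.7102660453195339]], 't': [-0.4736774449487542, 0.2202674526228366, 1.2353125848498157]}
top {'vfov': 48.83788492744911, 'cx': 325.6067506121233, 'cy': 199.30430350137826, 'R': [[-0.00781651301621761, -0.9997740967427239, -0.019765060246246767], [-0.9963363350812248, 0.009469955510603272, -0.08499545481695157], [0.08516342830805111, 0.01902827960950909, -0.9961852814882991]], 't': [-0.1042318677096846, 0.5405488521205204, 1.5218768495881212]}
wrist {'vfov': 65.70646984690485, 'cx': 326.3194118624091, 'cy': 198.28105691159624, 'T_tool_cam': [[0.000561766234512513, -0.952220058558977, -0.30541225335050626, 0.08500503357162263], [0.9999996354627331, 0.0007313156636784662, -0.0004407400583584621, 0.0006877708821468875], [0.0006430342889337396, -0.3054118944234754, 0.952220122267727, -0.16223865560790227], [0.0, 0.0, 0.0, 1.0]]}
```

View pics/scene0.png

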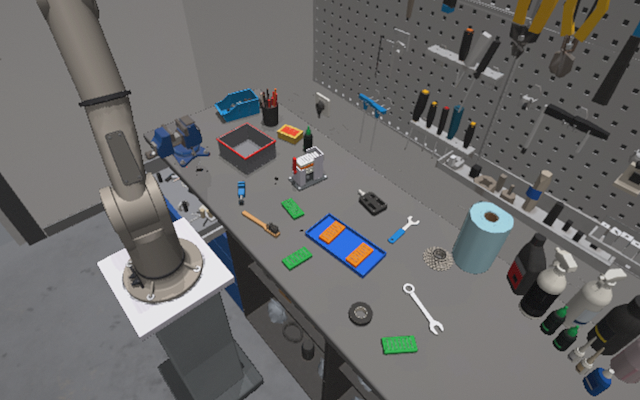

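View pics/top0.png

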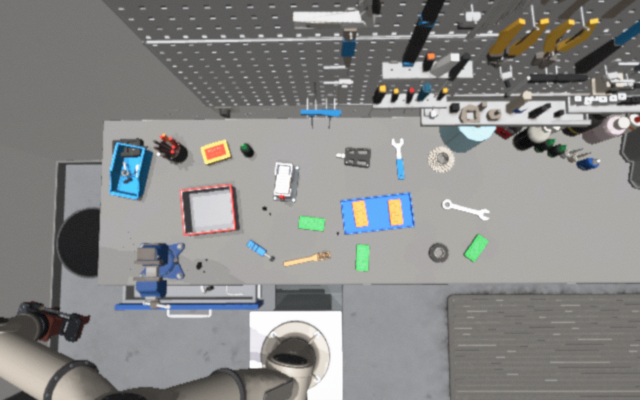

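View pics/wrist0.png

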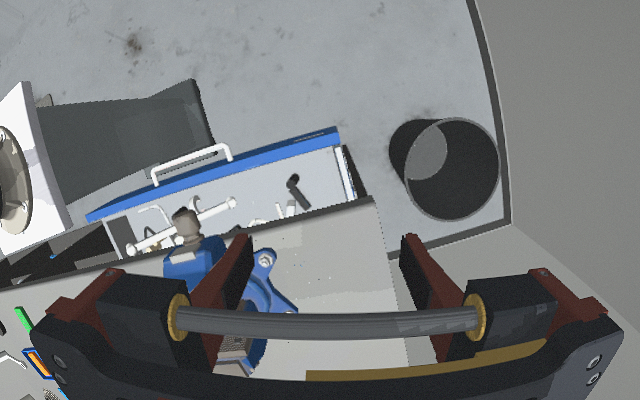

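The top view shows the tray (340–412, 195–235) with two ambers, the reject box around (209,209), the magazine around (285,181) and green look-alikes. Next I'll measure and zoom in.

```bash
cat > h.py <<'E'
from cell import get_state,get_image
import cv2,numpy as np
from scipy.spatial.transform import Rotation as Ro
def f(i): return 200/np.tan(np.radians(i["vfov"]/2))
def p2w(i,u,v,z):
    R=np.array(i["R"]);t=np.array(i["t"]);F=f(i)
    d=R.T@np.array([(u-i["cx"])/F,(v-i["cy"])/F,1]);c=-R.T@t
    return c+d*(z-c[2])/d[2]
def w2p(i,X):
    R=np.array(i["R"]);t=np.array(i["t"]);c=R@np.asarray(X)+t;F=f(i)
    return np.array([i["cx"]+F*c[0]/c[2],i["cy"]+F*c[1]/c[2]])
def tool(s=None):
    s=s or get_state();q=s["orientation"]
    return Ro.from_quat([q[1],q[2],q[3],q[0]]).as_matrix(),np.array(s["tool_pos"])
def wp2w(i,u,v,z,s):
    R,p=tool(s);T=np.array(i["T_tool_cam"]);F=f(i)
    a=np.array([u-i["cx"],v-i["cy"]]);r=np.hypot(*a);th=r/F
    d=np.r_[a/max(r,1e-9)*np.sin(th),np.cos(th)]
    d=R@T[:3,:3]@d;c=R@T[:3,3]+p
    return c+d*(z-c[2])/d[2]
def ww2p(i,X,s):
    R,p=tool(s);T=np.array(i["T_tool_cam"]);F=f(i)
    c=T[:3,:3].T@(R.T@(np.asarray(X)-p)-T[:3,3])
    th=np.arctan2(np.hypot(c[0],c[1]),c[2]);n=c[:2]/np.hypot(c[0],c[1])
    return np.array([i["cx"],i["cy"]])+F*th*n
def zoom(i,u0,v0,u1,v1,k,fn):
    im=i["pixels"][v0:v1,u0:u1]; cv2.imwrite("pics/"+fn,cv2.resize(im,None,fx=k,fy=k,interpolation=cv2.INTER_CUBIC))
def rot(yaw):
    # tool down; yaw = angle of tool y axis (jaw dir) in world, tool z = -Z ; x = y cross z
    y=np.array([np.cos(yaw),np.sin(yaw),0]);z=np.array([0,0,-1.]);x=np.cross(y,z)
    return np.stack([x,y,z],1)
def plan(P,yaw):
    """units (linear share, twist share) from current measured pose to tcp P with jaw dir yaw"""
    R,p=tool();best=None
    for k in(0,np.pi):
        T=rot(yaw+k);rv=Ro.from_matrix(R.T@T).as_rotvec()
        if best is None or np.linalg.norm(rv)<np.linalg.norm(best): best=rv
    print("lin",np.round(R.T@(np.asarray(P)-p)/0.2,3),"tw",np.round(best/np.pi,4))
def show():
    s=get_state();R,p=tool(s)
    print("t %.2f"%s["time_s"],"tcp",np.round(p,4),"yawjaw %.2f"%np.degrees(np.arctan2(R[1,1],R[0,1])),"z",np.round(R[:,2],3),"F",np.round(s["wrist_force"],1),"gap %.4f"%s["finger_gap"],"q",np.round(s["qpos"],2))
E
python3 - <<'E'
from h import *
i=get_image("top")
zoom(i,170,130,430,270,3,"topz.png")
for n,u,v,z in [("tray tl",340,199,.018),("tray tr",410,193,.018),("tray br",413,229,.018),("tray bl",343,235,.018),("disp",285,181,.1),("a1",361,214,.017),("a2",396,212,.017)]: print(n,p2w(i,u,v,z).round(3))
j=get_image("scene"); zoom(j,200,80,420,290,3,"scz.png")
E
```

```text
tray tl [ 0.541 -0.159  0.018]
tray tr [ 0.559 -0.405  0.018]
tray br [ 0.433 -0.412  0.018]
tray bl [ 0.414 -0.169  0.018]
disp [0.596 0.025 0.1  ]
a1 [ 0.487 -0.232  0.017]
a2 [ 0.493 -0.355  0.017]
```

View pics/topz.png

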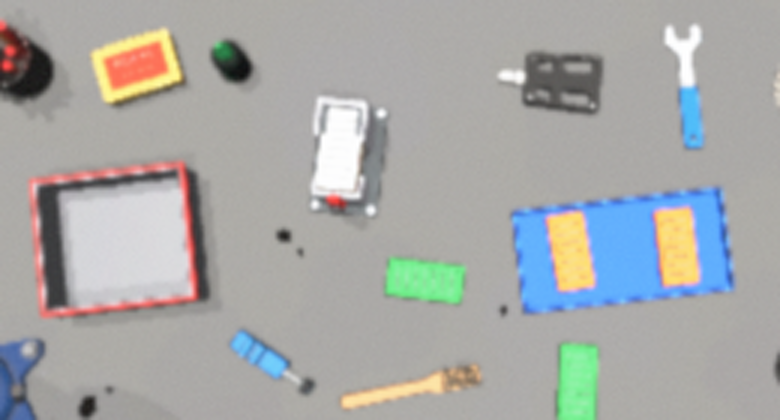

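View pics/scz.png

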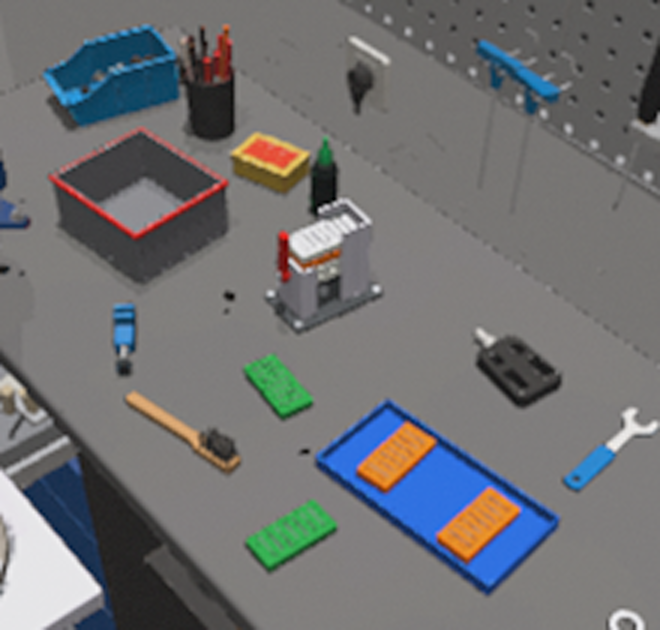

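```bash
python3 - <<'E'
from h import *
i=get_image("top")
g=lambda u,v,z:p2w(i,170+u/3,130+v/3,z)[:2].round(4)
print("box",[g(*c,.084) for c in((32,180),(185,163),(199,298),(43,316))])
print("foot",[g(*c,.008) for c in((315,205),(371,211),(381,113))])
print("lever",g(336,202,.133))
print("disp top back",[g(*c,.12) for c in((318,97),(367,100))])
print("ambers",[[g(*c,.017) for c in l] for l in (((547,214),(583,211),(594,288),(559,291)),((654,211),(690,208),(700,282),(663,286)))])
print("pedal,spanner,lube",g(562,80,.02),g(688,90,0),g(230,60,.06))
plan([0.45,0.30,0.28],np.radians(94.3));plan([0.49,-0.28,0.28],np.radians(94.3))
E
```

```text
box [array([0.5707, 0.3813]), array([0.5882, 0.2078]), array([0.436 , 0.1905]), array([0.4173, 0.3658])]
foot [array([0.546 , 0.0708]), array([0.5382, 0.0045]), array([ 0.6549, -0.0076])]
lever [0.5379 0.0311]
disp top back [array([0.6557, 0.0526]), array([ 0.6518, -0.0016])]
ambers [[array([ 0.532 , -0.2026]), array([ 0.5351, -0.2447]), array([ 0.4451, -0.2561]), array([ 0.442 , -0.2154])], [array([ 0.5344, -0.3275]), array([ 0.5375, -0.3695]), array([ 0.451 , -0.3792]), array([ 0.4468, -0.3362])]]
pedal,spanner,lube [ 0.6899 -0.2222] [ 0.6798 -0.3728] [0.7104 0.1625]
lin [-1.769 -1.329 -0.288] tw [-0.0002 -0.     -0.1098]
lin [-2.735 -4.07  -0.286] tw [-0.0002 -0.     -0.1098]
```

```bash
R='{"linear":[-1,-1,-0.29],"twist":[0,0,-0.11],"fingers":0.5}'; python3 -m pendant '[{"linear":[-1,-1,-0.29],"twist":[0,0,-0.11],"fingers":0.5},{"linear":[-1,-1,-0.29],"twist":[0,0,-0.11],"fingers":0.5},{"linear":[-1,-1,-0.29],"twist":[0,0,-0.11],"fingers":0.5},{"linear":[-1,-1,-0.29],"twist":[0,0,-0.11],"fingers":0.5},{"linear":[-1,-1,-0.29],"twist":[0,0,-0.11],"fingers":0.5}]' 10; python3 -c "
from h import *
show();plan([0.49,-0.28,0.28],np.radians(94.3))"
```

```text
time_s: 0.92
tool_pos: [0.3212, 0.4017, 0.2815]
orientation: [0.0, -0.036, 0.999, 0.0]
wrist_force: [0.5, 0.7, -0.1]
finger_gap: 0.0657
t 0.93 tcp [0.3212 0.4017 0.2815] yawjaw 94.16 z [ 0.001  0.001 -1.   ] F [ 0.5  0.7 -0.1] gap 0.0657 q [-1.05  0.16  0.04  1.87 -0.01  1.12  0.63]
lin [-0.595 -3.461  0.007] tw [ 0.0001  0.0003 -0.0008]
```

```bash
python3 -m pendant '[{"linear":[-0.4,-0.5,0],"twist":[0,0,0],"fingers":0.5},{"linear":[-0.5,-1,0],"twist":[0,0,0],"fingers":0.5},{"linear":[-0.5,-1,0],"twist":[0,0,0],"fingers":0.5},{"linear":[-0.5,-1,0],"twist":[0,0,0],"fingers":0.5}]';  python3 -m pendant '[{"linear":[0,-0.5,0],"twist":[0,0,0],"fingers":0.5},{"linear":[0,-0.95,0],"twist":[0,0,0],"fingers":0.5},{"linear":[0,-0.95,0],"twist":[0,0,0],"fingers":0.5},{"linear":[0,-0.95,0],"twist":[0,0,0],"fingers":0.5},{"linear":[0,-0.95,0],"twist":[0,0,0],"fingers":0.5}]'; python3 - <<'E'
from h import *
show(); i=get_image("wrist"); cv2.imwrite("pics/w1.png",i["pixels"])
E
```

```text
time_s: 1.42
tool_pos: [0.4353, 0.2094, 0.2809]
orientation: [0.0, -0.036, 0.999, 0.0]
wrist_force: [1.2, -0.0, -0.2]
finger_gap: 0.0661
time_s: 2.05
tool_pos: [0.4486, 0.0237, 0.2808]
orientation: [0.0, -0.038, 0.999, 0.0]
wrist_force: [-0.0, 0.0, -0.3]
finger_gap: 0.0656
t 2.05 tcp [0.4486 0.0237 0.2808] yawjaw 94.32 z [ 0.     0.001 -1.   ] F [-0.   0.  -0.3] gap 0.0656 q [-0.56  0.02  0.38  2.01 -0.01  1.1   1.47]
```

View pics/w1.png

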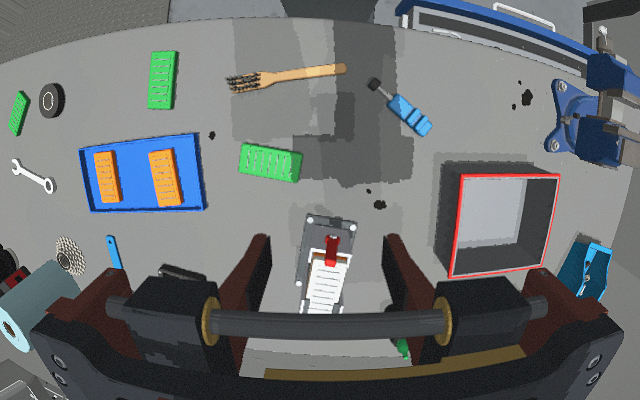

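```bash
python3 -m pendant '[{"linear":[0,-0.5,0],"twist":[0,0,0],"fingers":0.5},{"linear":[0,-1,0.1],"twist":[0,0,0],"fingers":0.5},{"linear":[0,-1,0.3],"twist":[0,0,0],"fingers":0.5},{"linear":[0,-1,0.3],"twist":[0,0,0],"fingers":0.5}]';  python3 -m pendant '[{"linear":[0,-0.35,0.2],"twist":[0,0,0],"fingers":0.5},{"linear":[0,-0.35,0.2],"twist":[0,0,0],"fingers":0.5},{"linear":[0,-0.35,0.2],"twist":[0,0,0],"fingers":0.5},{"linear":[0,-0.35,0.2],"twist":[0,0,0],"fingers":0.5}]'; python3 - <<'E'
from h import *
show(); i=get_image("wrist"); cv2.imwrite("pics/w2.png",i["pixels"])
E
```

```text
time_s: 2.6
tool_pos: [0.4635, -0.1771, 0.2192]
orientation: [-0.001, -0.038, 0.999, -0.0]
wrist_force: [1.1, 0.6, 0.6]
finger_gap: 0.0656
time_s: 3.1
tool_pos: [0.47, -0.2441, 0.1808]
orientation: [0.0, -0.039, 0.999, 0.0]
wrist_force: [0.5, 0.1, 0.3]
finger_gap: 0.066
t 3.10 tcp [ 0.47   -0.2441  0.1808] yawjaw 94.50 z [ 0.     0.001 -1.   ] F [0.5 0.1 0.3] gap 0.0660 q [-0.12  0.32  0.6   1.98 -0.23  0.91  2.24]
```

View pics/w2.png

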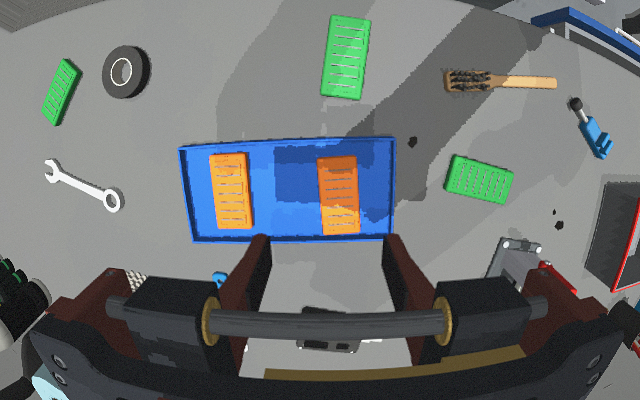

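```bash
cat >> h.py <<'E'
HS={"amber":((8,150,120),(22,255,255)),"blue":((105,150,90),(120,255,255)),"red":((0,170,70),(6,255,255))}
def blobs(col,z,cam="wrist",amin=300,fn=None):
    s=get_state();i=get_image(cam);m=cv2.inRange(cv2.cvtColor(i["pixels"],cv2.COLOR_BGR2HSV),*map(np.array,HS[col]))
    m=cv2.morphologyEx(m,cv2.MORPH_CLOSE,np.ones((5,5)))
    if fn: cv2.imwrite("pics/"+fn,i["pixels"])
    for c in cv2.findContours(m,cv2.RETR_EXTERNAL,cv2.CHAIN_APPROX_NONE)[0]:
        if cv2.contourArea(c)<amin: continue
        W=np.array([(wp2w(i,u,v,z,s) if cam=="wrist" else p2w(i,u,v,z))[:2] for u,v in c[:,0]])
        (x,y),(w,h),a=cv2.minAreaRect((W*1000).astype(np.float32))
        if w<h: a+=90;w,h=h,w
        a=(a+90)%180-90
        print(col,"px",c[:,0].mean(0).round(),"xy %.1f %.1f mm size %.1f x %.1f long-axis yaw %.1f"%(x,y,w,h,a))
E
python3 -c "
from h import *
blobs('amber',.017);blobs('blue',.018);blobs('amber',.017,'top',40);blobs('blue',.018,'top',100)"
```

```text
amber px [339. 194.] xy 486.2 -228.1 mm size 89.9 x 42.7 long-axis yaw 9.0
amber px [231. 190.] xy 490.1 -350.7 mm size 88.4 x 43.6 long-axis yaw 6.2
blue px [289. 190.] xy 487.1 -288.9 mm size 244.9 x 120.9 long-axis yaw -83.9
blue px [604.  30.] xy 206.9 142.5 mm size 177.4 x 13.9 long-axis yaw -89.9
amber px [569.  36.] xy 1129.3 -987.5 mm size 212.1 x 88.7 long-axis yaw -59.5
amber px [530.  37.] xy 1121.2 -850.1 mm size 177.8 x 41.6 long-axis yaw -48.6
amber px [508.  35.] xy 1129.7 -767.0 mm size 162.1 x 42.8 long-axis yaw -39.7
blue px [214. 306.] xy 173.2 278.9 mm size 295.8 x 13.6 long-axis yaw 89.7
blue px [132. 306.] xy 174.5 566.4 mm size 112.3 x 13.7 long-axis yaw 89.7
blue px [405. 210.] xy 499.6 -378.1 mm size 114.9 x 61.8 long-axis yaw 6.1
```

```bash
python3 -c "
from h import *
plan([.4862,-.2281,.05],np.radians(99));plan([.4862,-.2281,.007],np.radians(99))"
```

```text
lin [-0.089  0.078  0.656] tw [ 0.0001  0.0004 -0.0254]
lin [-0.089  0.078  0.871] tw [ 0.0001  0.0004 -0.0254]
```

```bash
python3 -m pendant '[{"linear":[-0.09,0.078,0.3],"twist":[0,0,-0.025],"fingers":0.5},{"linear":[-0.09,0.078,0.6],"twist":[0,0,-0.025],"fingers":0.5},{"linear":[-0.09,0.078,0.75],"twist":[0,0,-0.025],"fingers":0.5},{"linear":[-0.09,0.078,0.87],"twist":[0,0,-0.025],"fingers":0.5},{"linear":[-0.09,0.078,0.87],"twist":[0,0,-0.025],"fingers":0.5},{"linear":[-0.09,0.078,0.87],"twist":[0,0,-0.025],"fingers":-1},{"linear":[-0.09,0.078,0.87],"twist":[0,0,-0.025],"fingers":-1},{"linear":[-0.09,0.078,0.87],"twist":[0,0,-0.025],"fingers":-1},{"linear":[-0.09,0.078,0.87],"twist":[0,0,-0.025],"fingers":-1},{"linear":[-0.09,0.078,0.87],"twist":[0,0,-0.025],"fingers":-1}]' 25; python3 -c "
from h import *
show()"
```

```text
time_s: 4.6
tool_pos: [0.4863, -0.2291, 0.0074]
orientation: [0.001, -0.077, 0.997, 0.0]
wrist_force: [-1.4, 1.7, 7.1]
finger_gap: 0.0441
t 4.60 tcp [ 0.4863 -0.2291  0.0074] yawjaw 98.84 z [ 0.001  0.    -1.   ] F [-1.4  1.7  7.1] gap 0.0441 q [ 0.01  0.6   0.41  2.06 -0.43  0.57  2.45]
```

```bash
python3 -m pendant '[{"linear":[0,0,-0.3],"twist":[0,0,0],"fingers":-1},{"linear":[0,0,-0.6],"twist":[0,0,0],"fingers":-1},{"linear":[0,0.1,-0.9],"twist":[0,0,0],"fingers":-1},{"linear":[0,0.3,-1],"twist":[0,0,0],"fingers":-1},{"linear":[0,0.6,-1],"twist":[0,0,0],"fingers":-1},{"linear":[0.1,0.9,-1],"twist":[0,0,0],"fingers":-1},{"linear":[0.1,1,-1],"twist":[0,0,0],"fingers":-1}]' ;python3 -c "
from h import *
show();plan([.503,.256,.2],np.radians(95.8))"
```

```text
time_s: 5.48
tool_pos: [0.4331, -0.0315, 0.2064]
orientation: [-0.0, -0.079, 0.997, 0.001]
wrist_force: [0.8, -0.2, -0.8]
finger_gap: 0.0437
t 5.47 tcp [ 0.4331 -0.0315  0.2064] yawjaw 99.09 z [-0.001  0.002 -1.   ] F [ 0.8 -0.2 -0.8] gap 0.0437 q [-0.57  0.09  0.54  2.15 -0.06  0.92  1.73]
lin [-0.572  1.364  0.034] tw [ 0.0006 -0.0003  0.0183]
```

```bash
python3 -m pendant '[{"linear":[-0.2,0.3,0],"twist":[0,0,0.01],"fingers":-1},{"linear":[-0.4,0.6,0],"twist":[0,0,0.018],"fingers":-1},{"linear":[-0.57,0.9,0],"twist":[0,0,0.018],"fingers":-1},{"linear":[-0.57,1,0],"twist":[0,0,0.018],"fingers":-1},{"linear":[-0.57,1,0],"twist":[0,0,0.018],"fingers":-1}]' ;python3 -c "
from h import *
show();plan([.503,.256,.2],np.radians(95.8));plan([.503,.256,.05],np.radians(95.8))
i=get_image('wrist'); cv2.imwrite('pics/w3.png',i['pixels'])"
```

```text
time_s: 6.1
tool_pos: [0.5168, 0.1848, 0.2062]
orientation: [-0.0, -0.052, 0.999, 0.0]
wrist_force: [-0.5, -0.2, -1.1]
finger_gap: 0.0438
t 6.10 tcp [0.5168 0.1848 0.2062] yawjaw 95.97 z [-0.     0.001 -1.   ] F [-0.5 -0.2 -1.1] gap 0.0438 q [-0.79  0.3   0.41  1.9  -0.14  0.97  1.36]
lin [0.032 0.361 0.031] tw [ 0.0002 -0.0001  0.0009]
lin [0.032 0.361 0.781] tw [ 0.0002 -0.0001  0.0009]
```

View pics/w3.png

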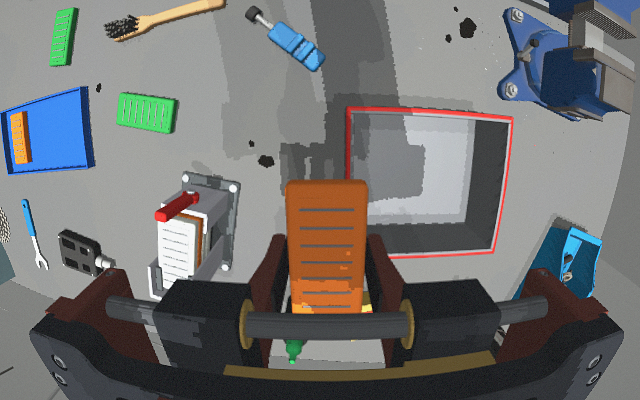

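```bash
python3 -c "
from h import *
s=get_state();i=get_image('wrist')
P=[wp2w(i,u,v,.084,s)[:2] for u,v in((346,107),(513,117),(495,255))]
print(np.round(P,4),(P[0]+P[2])/2)
a=P[1]-P[0];b=P[2]-P[1];print(np.linalg.norm(a),np.linalg.norm(b),np.degrees(np.arctan2(a[1],a[0])),np.degrees(np.arctan2(b[1],b[0])))"
```

```text
[[0.4348 0.1921]
 [0.4161 0.3657]
 [0.5721 0.3854]] [0.50346914 0.28873703]
0.1745510108671515 0.1572651544168749 96.16106423070602 7.1969976421716515
```

```bash
python3 -m pendant '[{"linear":[0.01,0.2,0],"twist":[0,0,0],"fingers":-1},{"linear":[0.02,0.36,0.1],"twist":[0,0,0],"fingers":-1},{"linear":[0.02,0.36,0.4],"twist":[0,0,0],"fingers":-1},{"linear":[0.02,0.36,0.7],"twist":[0,0,0],"fingers":-1},{"linear":[0.02,0.36,0.85],"twist":[0,0,0],"fingers":-1},{"linear":[0.02,0.36,0.88],"twist":[0,0,0],"fingers":-1},{"linear":[0.02,0.36,0.88],"twist":[0,0,0],"fingers":0.3},{"linear":[0.02,0.36,0.88],"twist":[0,0,0],"fingers":0.3},{"linear":[0.02,0.36,0.88],"twist":[0,0,0],"fingers":0.3},{"linear":[0.02,0.36,0.6],"twist":[0,0,0],"fingers":0.3},{"linear":[0.02,0.36,0.2],"twist":[0,0,0],"fingers":0.3},{"linear":[0.02,0.36,0],"twist":[0,0,0],"fingers":0.3}]' ;python3 -c "
from h import *
show();plan([.489,-.3507,.2],np.radians(96.2))
i=get_image('wrist'); cv2.imwrite('pics/w4.png',i['pixels'])"
```

```text
time_s: 7.7
tool_pos: [0.5063, 0.2519, 0.2095]
orientation: [0.001, -0.049, 0.999, 0.0]
wrist_force: [0.8, 1.5, -0.3]
finger_gap: 0.057
t 7.70 tcp [0.5063 0.2519 0.2095] yawjaw 95.60 z [ 0.001  0.001 -1.   ] F [ 0.8  1.5 -0.3] gap 0.0570 q [-0.89  0.32  0.4   1.86 -0.15  0.99  1.24]
lin [ 0.38  -2.99   0.044] tw [ 0.0003  0.0004 -0.0033]
```

View pics/w4.png

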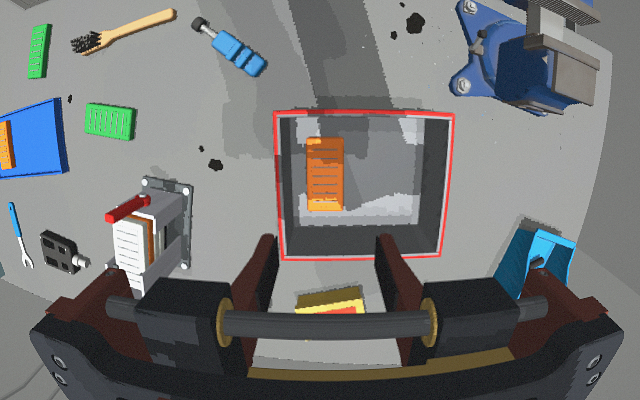

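Amber in box at (325,175). Returning for the second.

```bash
python3 -m pendant '[{"linear":[0.1,-0.3,0],"twist":[0,0,0],"fingers":0.5},{"linear":[0.2,-0.6,0],"twist":[0,0,0],"fingers":0.5},{"linear":[0.3,-0.9,0],"twist":[0,0,0],"fingers":0.5},{"linear":[0.3,-1,0],"twist":[0,0,0],"fingers":0.5}]' ;python3 -m pendant '[{"linear":[0,-0.3,0],"twist":[0,0,0],"fingers":0.5},{"linear":[0,-0.6,0],"twist":[0,0,0],"fingers":0.5},{"linear":[0,-0.9,0],"twist":[0,0,0],"fingers":0.5},{"linear":[0.0,-1,0],"twist":[0,0,0],"fingers":0.5}]' ;python3 -m pendant '[{"linear":[0.05,-0.3,0],"twist":[0,0,0],"fingers":0.5},{"linear":[0.05,-0.6,0],"twist":[0,0,0],"fingers":0.5},{"linear":[0.05,-0.9,0.15],"twist":[0,0,0],"fingers":0.5},{"linear":[0.05,-1,0.15],"twist":[0,0,0],"fingers":0.5},{"linear":[0.05,-1,0.15],"twist":[0,0,0],"fingers":0.5}]' ;python3 -c "
from h import *
show()
blobs('amber',.017,fn='w5.png');blobs('blue',.018)
plan([.489,-.3507,.007],np.radians(96.2))"
```

```text
time_s: 8.25
tool_pos: [0.4646, 0.0433, 0.2072]
orientation: [0.0, -0.047, 0.999, 0.001]
wrist_force: [0.2, 0.9, -0.1]
finger_gap: 0.0658
time_s: 8.75
tool_pos: [0.4852, -0.1563, 0.2074]
orientation: [0.001, -0.046, 0.999, -0.001]
wrist_force: [-0.2, 0.8, -0.0]
finger_gap: 0.0658
time_s: 9.38
tool_pos: [0.4942, -0.3543, 0.1766]
orientation: [-0.0, -0.047, 0.999, -0.001]
wrist_force: [0.1, -0.0, 0.1]
finger_gap: 0.066
t 9.38 tcp [ 0.4942 -0.3543  0.1766] yawjaw 95.40 z [-0.    -0.001 -1.   ] F [ 0.1 -0.   0.1] gap 0.0660 q [ 0.05  0.48  0.64  1.8  -0.33  0.97  2.49]
amber px [328. 177.] xy 490.4 -352.0 mm size 88.1 x 42.4 long-axis yaw 6.0
blue px [376. 178.] xy 487.5 -289.0 mm size 245.0 x 120.5 long-axis yaw -83.9
lin [0.031 0.006 0.849] tw [ 0.0002  0.0002 -0.0032]
```

```bash
python3 -m pendant '[{"linear":[0.02,0.01,0.3],"twist":[0,0,-0.003],"fingers":0.5},{"linear":[0.02,0.01,0.6],"twist":[0,0,-0.003],"fingers":0.5},{"linear":[0.02,0.01,0.75],"twist":[0,0,-0.003],"fingers":0.5},{"linear":[0.02,0.01,0.85],"twist":[0,0,-0.003],"fingers":0.5},{"linear":[0.02,0.01,0.85],"twist":[0,0,-0.003],"fingers":-1},{"linear":[0.02,0.01,0.85],"twist":[0,0,-0.003],"fingers":-1},{"linear":[0.02,0.01,0.85],"twist":[0,0,-0.003],"fingers":-1},{"linear":[0.02,0.01,0.85],"twist":[0,0,-0.003],"fingers":-1},{"linear":[0.02,0.01,0.55],"twist":[0,0,-0.003],"fingers":-1},{"linear":[0.02,0.01,0.25],"twist":[0,0,-0.003],"fingers":-1},{"linear":[0.06,0.2,-0.15],"twist":[0,0,-0.003],"fingers":-1},{"linear":[0.1,0.5,-0.15],"twist":[0,0,-0.003],"fingers":-1},{"linear":[0.1,0.8,-0.15],"twist":[0,0,-0.003],"fingers":-1},{"linear":[0.1,1,-0.15],"twist":[0,0,-0.003],"fingers":-1}]'
python3 -m pendant '[{"linear":[0.05,0.3,0],"twist":[0,0,0],"fingers":-1},{"linear":[0.05,0.6,0],"twist":[0,0,0],"fingers":-1},{"linear":[0,0.9,0],"twist":[0,0,0],"fingers":-1},{"linear":[0,1,0],"twist":[0,0,0],"fingers":-1},{"linear":[0,1,0],"twist":[0,0,0],"fingers":-1}]' ;python3 -c "
from h import *
show();plan([.4985,.315,.2],np.radians(96.2))
i=get_image('wrist'); cv2.imwrite('pics/w6.png',i['pixels'])"
```

```text
time_s: 11.22
tool_pos: [0.4553, -0.1528, 0.2074]
orientation: [0.001, -0.054, 0.999, 0.001]
wrist_force: [0.4, 0.6, -0.2]
finger_gap: 0.0438
time_s: 11.85
tool_pos: [0.4341, 0.045, 0.2069]
orientation: [0.0, -0.055, 0.998, 0.0]
wrist_force: [0.5, 0.1, 0.1]
finger_gap: 0.044
t 11.85 tcp [0.4341 0.045  0.2069] yawjaw 96.33 z [ 0.     0.001 -1.   ] F [0.5 0.1 0.1] gap 0.0440 q [-0.74  0.09  0.54  2.14 -0.06  0.92  1.51]
lin [-0.469  1.306  0.036] tw [0.0002 0.0001 0.0007]
```

View pics/w6.png

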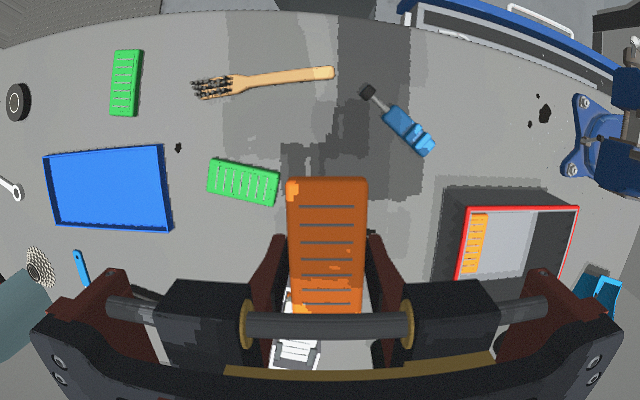

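Amber held; tray empty and box visible. Continue, checking the box pose against prediction.

```bash
python3 -m pendant '[{"linear":[-0.2,0.3,0],"twist":[0,0,0],"fingers":-1},{"linear":[-0.4,0.6,0],"twist":[0,0,0],"fingers":-1},{"linear":[-0.47,0.9,0],"twist":[0,0,0],"fingers":-1},{"linear":[-0.47,1,0],"twist":[0,0,0],"fingers":-1},{"linear":[-0.47,1,0],"twist":[0,0,0],"fingers":-1}]' ;python3 -c "
from h import *
show();plan([.4985,.318,.04],np.radians(96.2))
s=get_state();i=get_image('wrist');im=i['pixels'].copy()
a=np.radians(6.3);R=np.array([[np.cos(a),-np.sin(a)],[np.sin(a),np.cos(a)]])
for d in((-.075,-.085),(-.075,.085),(.075,.085),(.075,-.085)):
    p=ww2p(i,np.r_[np.array([.5035,.287])+R@d,.084],s);cv2.circle(im,tuple(int(x) for x in p),4,(0,255,0),1)
cv2.imwrite('pics/w7.png',im)"
```

```text
time_s: 12.52
tool_pos: [0.5068, 0.2542, 0.2063]
orientation: [0.0, -0.055, 0.998, -0.0]
wrist_force: [0.1, -1.3, -0.2]
finger_gap: 0.044
t 12.53 tcp [0.5068 0.2542 0.2063] yawjaw 96.28 z [ 0. -0. -1.] F [ 0.1 -1.3 -0.2] gap 0.0440 q [-0.92  0.33  0.43  1.86 -0.16  0.98  1.26]
lin [0.006 0.322 0.832] tw [-0.0001  0.      0.0004]
```

View pics/w7.png

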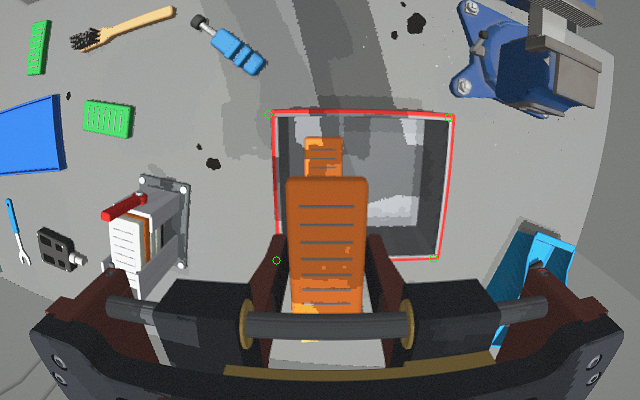

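```bash
python3 -m pendant '[{"linear":[0.01,0.2,0],"twist":[0,0,0],"fingers":-1},{"linear":[0.01,0.33,0.1],"twist":[0,0,0],"fingers":-1},{"linear":[0.01,0.33,0.4],"twist":[0,0,0],"fingers":-1},{"linear":[0.01,0.33,0.7],"twist":[0,0,0],"fingers":-1},{"linear":[0.01,0.33,0.85],"twist":[0,0,0],"fingers":-1},{"linear":[0.01,0.33,0.88],"twist":[0,0,0],"fingers":-1},{"linear":[0.01,0.33,0.88],"twist":[0,0,0],"fingers":0.25},{"linear":[0.01,0.33,0.88],"twist":[0,0,0],"fingers":0.25},{"linear":[0.01,0.33,0.88],"twist":[0,0,0],"fingers":0.25},{"linear":[0.01,0.33,0.6],"twist":[0,0,0],"fingers":0.25},{"linear":[0.01,0.33,0.2],"twist":[0,0,0],"fingers":0.25},{"linear":[0.01,0.33,0],"twist":[0,0,0],"fingers":0.25}]' ;python3 -c "
from h import *
show();plan([.46,.03,.2],np.radians(84))
i=get_image('wrist'); cv2.imwrite('pics/w8.png',i['pixels'])"
```

```text
time_s: 14.08
tool_pos: [0.4974, 0.3182, 0.2096]
orientation: [0.001, -0.054, 0.999, 0.001]
wrist_force: [1.3, 0.0, 0.4]
finger_gap: 0.0548
t 14.07 tcp [0.4974 0.3182 0.2096] yawjaw 96.14 z [ 0.001  0.001 -1.   ] F [1.3 0.  0.4] gap 0.0548 q [-1.    0.37  0.42  1.8  -0.18  1.01  1.17]
lin [ 0.34  -1.413  0.046] tw [0.0004 0.0004 0.0675]
```

View pics/w8.png

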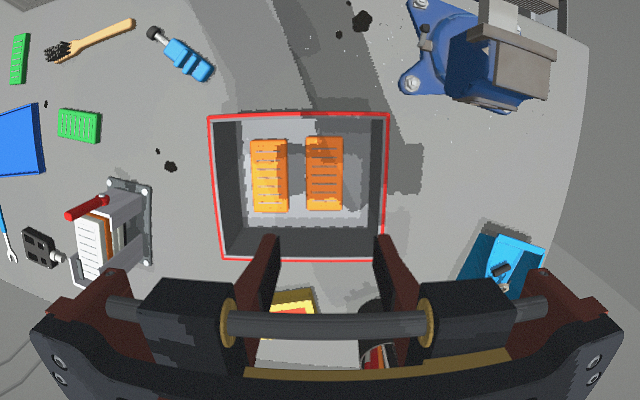

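Both ambers are in the box. Now to the magazine.

```bash
python3 -m pendant '[{"linear":[0.15,-0.3,-0.1],"twist":[0,0,0.02],"fingers":0.3},{"linear":[0.3,-0.6,-0.2],"twist":[0,0,0.04],"fingers":0.3},{"linear":[0.4,-0.9,-0.3],"twist":[0,0,0.067],"fingers":0.3},{"linear":[0.5,-1,-0.35],"twist":[0,0,0.067],"fingers":0.3}]' ;python3 -m pendant '[{"linear":[0,-0.25,0],"twist":[0,0,0],"fingers":0.3},{"linear":[0,-0.5,0],"twist":[0,0,0],"fingers":0.3},{"linear":[0,-0.5,0],"twist":[0,0,0],"fingers":0.3}]';python3 -c "
from h import *
show();s=get_state()
i=get_image('wrist'); cv2.imwrite('pics/w9.png',i['pixels']);zoom(i,220,150,440,320,3.5,'w9z.png')
blobs('red',.133,amin=60)"
```

```text
time_s: 14.62
tool_pos: [0.4189, 0.106, 0.2776]
orientation: [0.001, 0.053, 0.999, 0.001]
wrist_force: [0.1, 0.0, 0.1]
finger_gap: 0.0574
time_s: 15.0
tool_pos: [0.4084, 0.006, 0.2771]
orientation: [0.0, 0.055, 0.999, 0.001]
wrist_force: [0.8, 1.5, -0.4]
finger_gap: 0.0573
t 15.00 tcp [0.4084 0.006  0.2771] yawjaw 83.73 z [ 0.001  0.002 -1.   ] F [ 0.8  1.5 -0.4] gap 0.0573 q [-0.85 -0.09  0.66  2.11  0.06  1.1   1.24]
red px [359. 275.] xy 520.3 35.0 mm size 46.1 x 13.9 long-axis yaw -1.0
red px [505. 201.] xy 475.7 251.3 mm size 152.4 x 134.4 long-axis yaw -83.6
```

View pics/w9z.png

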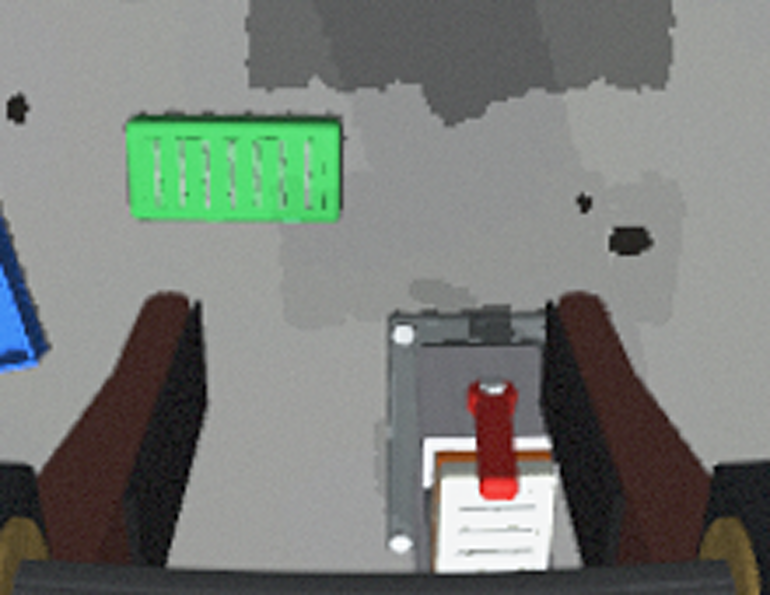

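```bash
python3 -m pendant '[{"linear":[-0.1,0.3,0.1],"twist":[0,0,0],"fingers":0.3},{"linear":[-0.3,0.6,0.2],"twist":[0,0,0],"fingers":0.3},{"linear":[-0.4,0.75,0.2],"twist":[0,0,0],"fingers":0.3},{"linear":[-0.4,0.75,0.2],"twist":[0,0,0],"fingers":0.3},{"linear":[-0.4,0.75,0.2],"twist":[0,0,0],"fingers":0.3}]';python3 -c "
from h import *
show();s=get_state()
i=get_image('wrist'); cv2.imwrite('pics/w10.png',i['pixels']);zoom(i,90,130,290,300,4,'w10z.png')
t=get_image('top');zoom(t,262,150,312,210,10,'t10z.png')"
```

```text
time_s: 15.72
tool_pos: [0.5034, 0.1504, 0.2361]
orientation: [-0.001, 0.051, 0.999, -0.001]
wrist_force: [0.9, 0.2, -0.1]
finger_gap: 0.0568
t 15.72 tcp [0.5034 0.1504 0.2361] yawjaw 84.15 z [-0.001 -0.001 -1.   ] F [ 0.9  0.2 -0.1] gap 0.0568 q [-0.92  0.24  0.61  1.93 -0.16  1.02  1.23]
```

View pics/w10z.png

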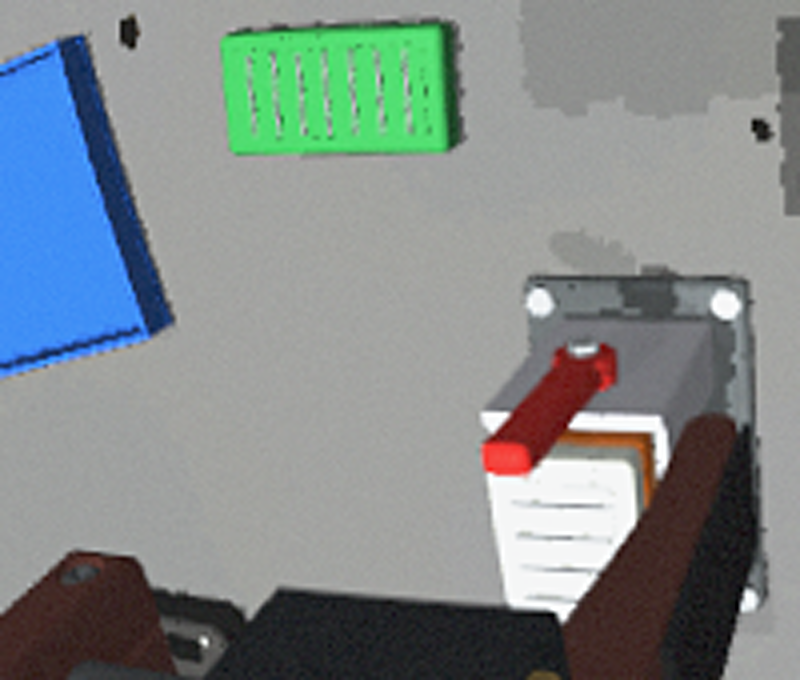

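View pics/t10z.png

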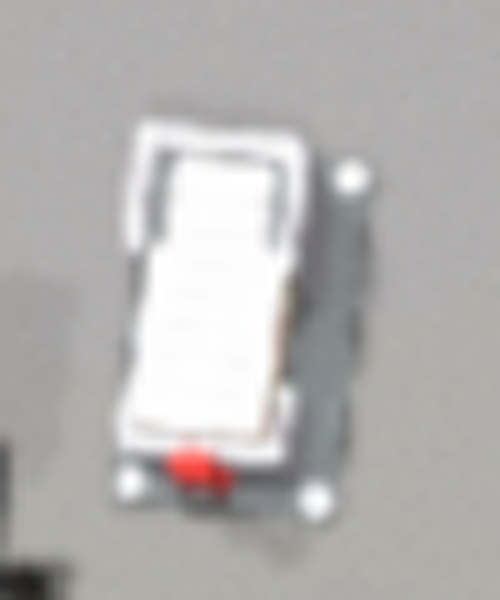

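```bash
cat > disp.py <<'E'
from h import *
D=np.array([.59,.03]);yaw=np.radians(-6)
E
python3 - <<'E'
from h import *
s=get_state();i=get_image('wrist');t=get_image('top')
g=lambda u,v,z:wp2w(i,90+u/4,130+v/4,z,s)[:2]
for n,u,v,z in(("footL",527,277,.01),("footR",750,277,.01),("boltL",540,302,.01),("boltR",725,305,.01),("lever end",507,458,.133),("pivot",584,350,.068),("refl FR",640,463,.105),("refl Lfar",510,608,.105),("refl L near",488,478,.105),("wallL",484,418,.088),("wallR",664,418,.088)): print(n,g(u,v,z).round(4))
h=lambda u,v,z:p2w(t,262+u/10,150+v/10,z)[:2].round(4)
print("top lever",h(192,465,.133),"bolts",h(350,178,.01),h(316,502,.01),h(130,485,.01),"backwall",h(140,118,.12),h(305,130,.12))
E
```

```text
footL [0.5295 0.003 ]
footR [0.5376 0.0811]
boltL [0.5389 0.0059]
boltR [0.5465 0.0711]
lever end [0.5407 0.0361]
pivot [0.5372 0.0393]
refl FR [0.5578 0.0615]
refl Lfar [0.6024 0.011 ]
refl L near [0.5593 0.0158]
wallL [0.5481 0.0112]
wallR [0.5524 0.0657]
top lever [0.5407 0.0337] bolts [ 0.6541 -0.0078] [0.5385 0.0046] [0.5452 0.0705] backwall [0.6575 0.0526] [ 0.6529 -0.0021]
```

```bash
cat > disp.py <<'E'
from h import *
D=np.array([.600,.0337]);YAW=-6.2
def dw(x,y,z):
    a=np.radians(YAW);c,s=np.cos(a),np.sin(a)
    return np.array([D[0]+(c*x-s*y)/1000,D[1]+(s*x+c*y)/1000,z])
def dplan(x,y,z,dy=90): plan(dw(x,y,z),np.radians(YAW+dy))
E
python3 -c "
from disp import *
show()
for a in((-65,36,.15),(-65,36,.11)): dplan(*a)"
```

```text
t 15.93 tcp [0.5036 0.1494 0.2371] yawjaw 84.02 z [ 0.     0.001 -1.   ] F [ 0.7 -0.8  0.7] gap 0.0573 q [-0.92  0.24  0.61  1.93 -0.16  1.02  1.23]
lin [-0.216 -0.344  0.435] tw [0.0003 0.     0.0012]
lin [-0.215 -0.344  0.635] tw [0.0003 0.     0.0012]
```

```bash
python3 -m pendant '[{"linear":[-0.1,-0.17,0.1],"twist":[0,0,0.001],"fingers":-1},{"linear":[-0.215,-0.344,0.2],"twist":[0,0,0.001],"fingers":-1},{"linear":[-0.215,-0.344,0.43],"twist":[0,0,0.001],"fingers":-1},{"linear":[-0.215,-0.344,0.43],"twist":[0,0,0.001],"fingers":-1},{"linear":[-0.215,-0.344,0.43],"twist":[0,0,0.001],"fingers":-1}]' 10;python3 -c "
from disp import *
show();
for a in((-65,36,.11),(-65,0,.11),(-65,-25,.11),(-65,-25,.076)): dplan(*a)
i=get_image('wrist');cv2.imwrite('pics/w11.png',i['pixels'])
i=get_image('scene');zoom(i,270,130,350,200,8,'s11.png')"
```

```text
time_s: 16.55
tool_pos: [0.5401, 0.0775, 0.1521]
orientation: [0.001, 0.053, 0.999, 0.0]
wrist_force: [0.5, 0.2, 0.3]
finger_gap: 0.0108
t 16.55 tcp [0.5401 0.0775 0.1521] yawjaw 83.91 z [ 0.001  0.001 -1.   ] F [0.5 0.2 0.3] gap 0.0108 q [-0.73  0.39  0.59  1.97 -0.29  0.86  1.48]
lin [ 0.004 -0.006  0.21 ] tw [0.0003 0.0004 0.0006]
lin [ 0.004 -0.186  0.21 ] tw [0.0003 0.0004 0.0006]
lin [ 0.004 -0.311  0.21 ] tw [0.0003 0.0004 0.0006]
lin [ 0.005 -0.311  0.38 ] tw [0.0003 0.0004 0.0006]
```

View pics/w11.png

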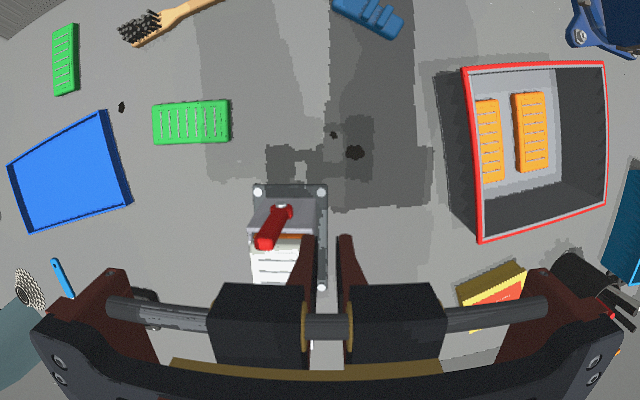

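View pics/s11.png

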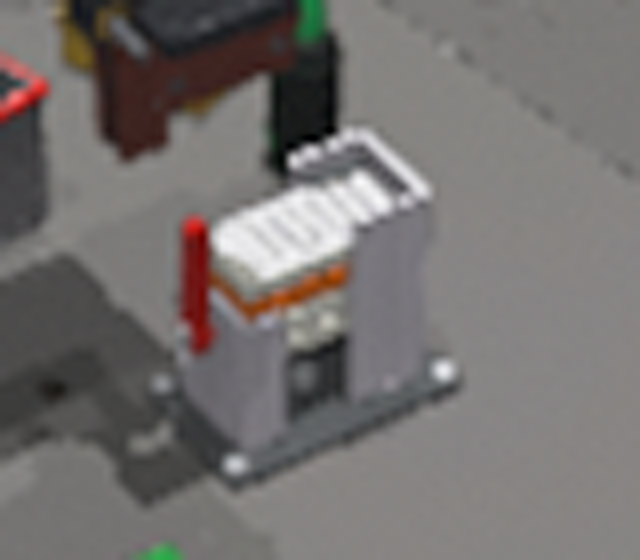

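```bash
python3 -m pendant '[{"linear":[0,0,0.1],"twist":[0,0,0],"fingers":-1},{"linear":[0,0,0.2],"twist":[0,0,0],"fingers":-1},{"linear":[0,-0.05,0.21],"twist":[0,0,0],"fingers":-1},{"linear":[0,-0.1,0.21],"twist":[0,0,0],"fingers":-1},{"linear":[0,-0.15,0.21],"twist":[0,0,0],"fingers":-1},{"linear":[0,-0.2,0.21],"twist":[0,0,0],"fingers":-1},{"linear":[0,-0.25,0.21],"twist":[0,0,0],"fingers":-1},{"linear":[0,-0.3,0.21],"twist":[0,0,0],"fingers":-1},{"linear":[0,-0.31,0.25],"twist":[0,0,0],"fingers":-1},{"linear":[0,-0.31,0.29],"twist":[0,0,0],"fingers":-1},{"linear":[0,-0.31,0.33],"twist":[0,0,0],"fingers":-1},{"linear":[0,-0.31,0.36],"twist":[0,0,0],"fingers":-1},{"linear":[0,-0.31,0.385],"twist":[0,0,0],"fingers":-1},{"linear":[0,-0.31,0.385],"twist":[0,0,0],"fingers":-1}]';python3 -c "
from disp import *
show()
i=get_image('wrist');cv2.imwrite('pics/w12.png',i['pixels'])
i=get_image('scene');zoom(i,270,130,350,200,8,'s12.png')"
```

```text
time_s: 18.4
tool_pos: [0.533, 0.0151, 0.0748]
orientation: [-0.0, 0.054, 0.999, 0.0]
wrist_force: [-5.9, -0.4, 20.4]
finger_gap: 0.0005
t 18.40 tcp [0.533  0.0151 0.0748] yawjaw 83.85 z [-0.001  0.001 -1.   ] F [-5.9 -0.4 20.4] gap 0.0005 q [-0.56  0.49  0.53  2.04 -0.38  0.7   1.68]
```

View pics/s12.png

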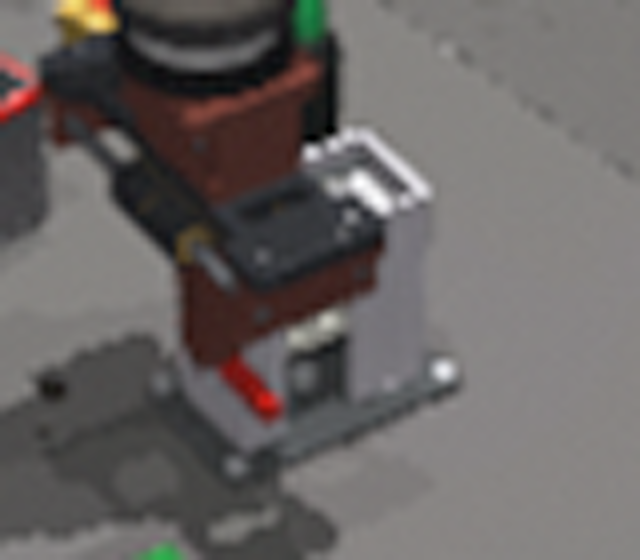

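```bash
python3 -m pendant '[{"linear":[0,0,-0.2],"twist":[0,0,0],"fingers":0},{"linear":[0,0.05,-0.4],"twist":[0,0,0],"fingers":0.5},{"linear":[0,0.1,-0.5],"twist":[0,0,0],"fingers":0.5},{"linear":[0,0.1,-0.5],"twist":[0,0,0],"fingers":0.5},{"linear":[0,0.1,-0.5],"twist":[0,0,0],"fingers":0.5}]';python3 -c "
from disp import *
show()
dplan(-22,0,.15);dplan(-22,0,.0935)
i=get_image('wrist');cv2.imwrite('pics/w13.png',i['pixels'])"
```

```text
time_s: 19.12
tool_pos: [0.5344, 0.0354, 0.1725]
orientation: [-0.001, 0.053, 0.999, -0.0]
wrist_force: [-0.6, -0.2, -0.5]
finger_gap: 0.0472
t 19.12 tcp [0.5344 0.0354 0.1725] yawjaw 83.92 z [-0.002 -0.    -1.   ] F [-0.6 -0.2 -0.5] gap 0.0472 q [-0.68  0.35  0.62  1.97 -0.26  0.9   1.54]
lin [-0.217  0.027  0.112] tw [-0.0002 -0.0005  0.0007]
lin [-0.218  0.027  0.395] tw [-0.0002 -0.0005  0.0007]
```

View pics/w13.png

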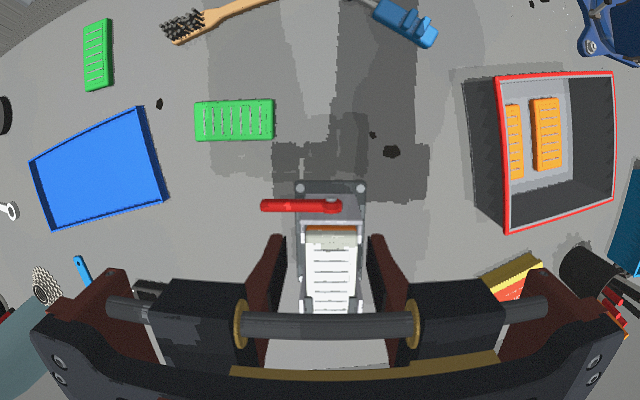

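```bash
python3 -c "
from disp import *
i=get_image('wrist');zoom(i,250,170,400,320,5,'w13z.png')"
```

```text
(no output)
```

View pics/w13z.png

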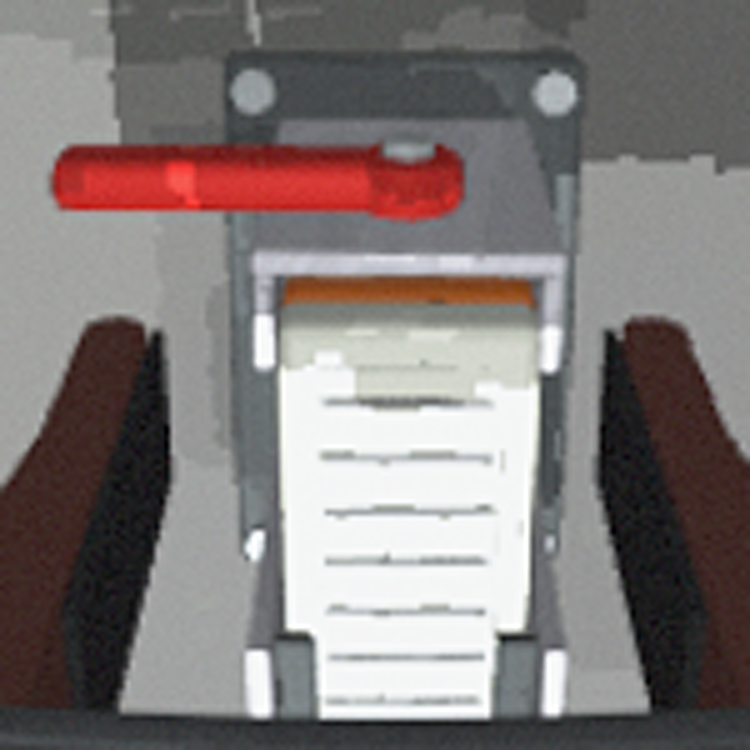

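```bash
python3 -c "
from disp import *
s=get_state();i=get_image('wrist');g=lambda u,v,z:wp2w(i,250+u/5,170+v/5,z,s)[:2]
a=np.radians(YAW)
for n,u,v,z in (('FL',280,332,.105),('FR',540,332,.105),('L',287,630,.105),('R',530,630,.105),('footL',227,53,.01),('footR',582,57,.01),('wallL',250,255,.088),('wallR',567,255,.088),('rearL',315,633,.107),('leverend',52,178,.068)):
    w=g(u,v,z);d=(w-D);print(n,w.round(4),'disp',(np.array([np.cos(a)*d[0]+np.sin(a)*d[1],-np.sin(a)*d[0]+np.cos(a)*d[1]])*1000).round(1))
"
```

```text
FL [0.5537 0.0168] disp [-44.2 -21.8]
FR [0.5582 0.059 ] disp [-44.3  20.7]
L [0.613 0.01 ] disp [ 15.5 -22.2]
R [0.6178 0.0535] disp [15.5 21.6]
footL [0.5294 0.0021] disp [-66.7 -39. ]
footR [0.5385 0.0788] disp [-66.   38.2]
wallL [0.5463 0.0115] disp [-50.9 -27.9]
wallR [0.5522 0.0657] disp [-51.   26.7]
rearL [0.6127 0.0152] disp [ 14.6 -17. ]
leverend [ 0.5353 -0.026 ] disp [-57.9 -66.3]
```

```bash
python3 -m pendant '[{"linear":[-0.1,0.02,0.05],"twist":[0,0,0],"fingers":0.5},{"linear":[-0.218,0.025,0.11],"twist":[0,0,0],"fingers":0.5},{"linear":[-0.218,0.025,0.25],"twist":[0,0,0],"fingers":0.5},{"linear":[-0.218,0.025,0.35],"twist":[0,0,0],"fingers":0.5},{"linear":[-0.218,0.025,0.395],"twist":[0,0,0],"fingers":0.5},{"linear":[-0.218,0.025,0.395],"twist":[0,0,0],"fingers":0.5},{"linear":[-0.218,0.025,0.395],"twist":[0,0,0],"fingers":-1},{"linear":[-0.218,0.025,0.395],"twist":[0,0,0],"fingers":-1},{"linear":[-0.218,0.025,0.395],"twist":[0,0,0],"fingers":-1},{"linear":[-0.218,0.025,0.395],"twist":[0,0,0],"fingers":-1}]' 30;python3 -c "
from disp import *
show()"
```

```text
time_s: 20.52
tool_pos: [0.5794, 0.0357, 0.0952]
orientation: [0.0, 0.053, 0.999, 0.0]
wrist_force: [0.3, -0.8, 3.0]
finger_gap: 0.0436
t 20.52 tcp [0.5794 0.0357 0.0952] yawjaw 83.89 z [ 0.001  0.    -1.   ] F [ 0.3 -0.8  3. ] gap 0.0436 q [-0.58  0.53  0.55  1.92 -0.38  0.79  1.64]
```

```bash
python3 -m pendant '[{"linear":[0.05,0,0],"twist":[0,0,0],"fingers":-1},{"linear":[0.1,0,0],"twist":[0,0,0],"fingers":-1},{"linear":[0.15,0,0],"twist":[0,0,0],"fingers":-1},{"linear":[0.2,0,0],"twist":[0,0,0],"fingers":-1},{"linear":[0.25,0,0],"twist":[0,0,0],"fingers":-1},{"linear":[0.3,0,0],"twist":[0,0,0],"fingers":-1},{"linear":[0.3,0,0],"twist":[0,0,0],"fingers":-1}]';python3 -c "
from disp import *
show()
i=get_image('wrist');cv2.imwrite('pics/w14.png',i['pixels'])
i=get_image('scene');zoom(i,270,130,350,200,8,'s14.png')"
```

```text
time_s: 21.4
tool_pos: [0.5181, 0.0424, 0.0945]
orientation: [-0.001, 0.053, 0.999, 0.0]
wrist_force: [-1.6, -0.3, 2.7]
finger_gap: 0.0438
t 21.40 tcp [0.5181 0.0424 0.0945] yawjaw 83.91 z [-0.001  0.    -1.   ] F [-1.6 -0.3  2.7] gap 0.0438 q [-0.65  0.44  0.56  2.06 -0.35  0.73  1.6 ]
```

View pics/w14.png

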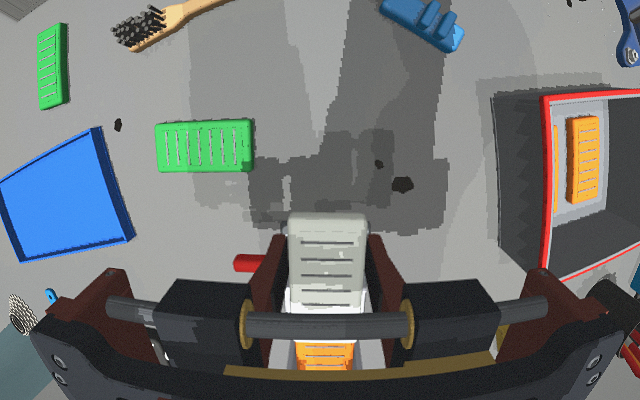

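View pics/s14.png

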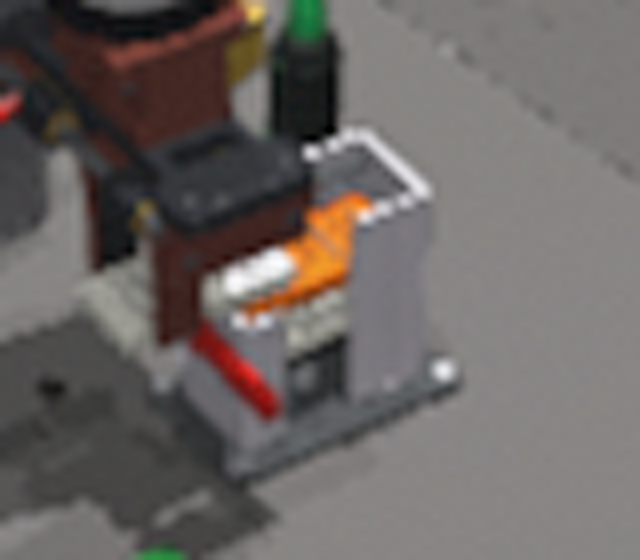

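```bash
python3 -m pendant '[{"linear":[0,0,-0.15],"twist":[0,0,0],"fingers":-1},{"linear":[0,0,-0.35],"twist":[0,0,0],"fingers":-1},{"linear":[0.1,-0.2,-0.5],"twist":[0,0,-0.02],"fingers":-1},{"linear":[0.2,-0.5,-0.5],"twist":[0,0,-0.04],"fingers":-1},{"linear":[0.2,-0.8,-0.5],"twist":[0,0,-0.067],"fingers":-1},{"linear":[0.2,-1,-0.5],"twist":[0,0,-0.067],"fingers":-1},{"linear":[0.2,-1,-0.5],"twist":[0,0,-0.067],"fingers":-1}]';python3 -c "
from disp import *
show()
blobs('blue',.018,fn='w15.png')
plan([.4582,-.2217,.06],np.radians(96.1));plan([.4582,-.2217,.009],np.radians(96.1))"
```

```text
time_s: 22.38
tool_pos: [0.4568, -0.1555, 0.1943]
orientation: [-0.001, -0.049, 0.999, -0.0]
wrist_force: [-0.4, 0.8, -0.1]
finger_gap: 0.0435
t 22.38 tcp [ 0.4568 -0.1555  0.1943] yawjaw 95.60 z [-0.002 -0.001 -1.   ] F [-0.4  0.8 -0.1] gap 0.0435 q [-0.42  0.23  0.72  2.07 -0.19  0.91  2.07]
blue px [223. 188.] xy 487.3 -288.5 mm size 245.8 x 121.2 long-axis yaw -83.9
blue px [585.  34.] xy 202.8 206.2 mm size 259.1 x 15.1 long-axis yaw -89.6
lin [ 0.029 -0.341  0.67 ] tw [ 0.0001 -0.0006 -0.0018]
lin [ 0.028 -0.341  0.925] tw [ 0.0001 -0.0006 -0.0018]
```

View pics/w15.png

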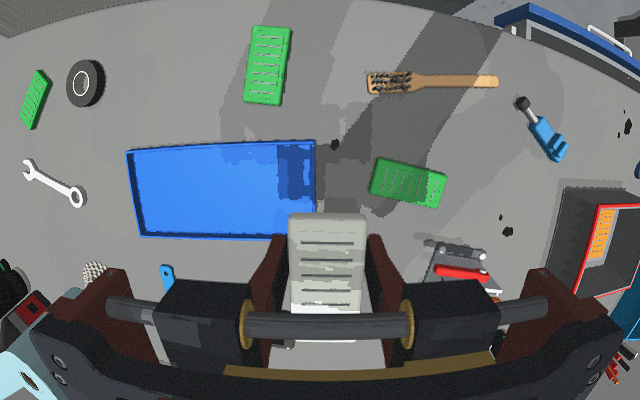

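```bash
python3 -m pendant '[{"linear":[0.03,-0.25,0.1],"twist":[0,0,0],"fingers":-1},{"linear":[0.03,-0.34,0.4],"twist":[0,0,0],"fingers":-1},{"linear":[0.03,-0.34,0.65],"twist":[0,0,0],"fingers":-1},{"linear":[0.03,-0.34,0.8],"twist":[0,0,0],"fingers":-1},{"linear":[0.03,-0.34,0.88],"twist":[0,0,0],"fingers":-1},{"linear":[0.03,-0.34,0.92],"twist":[0,0,0],"fingers":-1},{"linear":[0.03,-0.34,0.93],"twist":[0,0,0],"fingers":-1}]';python3 -c "
from disp import *
show()"
```

```text
time_s: 23.3
tool_pos: [0.4601, -0.2204, 0.009]
orientation: [0.0, -0.052, 0.999, 0.0]
wrist_force: [0.5, -0.3, 0.1]
finger_gap: 0.0439
t 23.30 tcp [ 0.4601 -0.2204  0.009 ] yawjaw 95.99 z [ 0.001  0.    -1.   ] F [ 0.5 -0.3  0.1] gap 0.0439 q [-0.07  0.59  0.51  2.12 -0.54  0.55  2.5 ]
```

```bash
python3 -m pendant '[{"linear":[0,0,0.01],"twist":[0,0,0],"fingers":0.3},{"linear":[0,0,0.01],"twist":[0,0,0],"fingers":0.3},{"linear":[0,0,0.01],"twist":[0,0,0],"fingers":0.3},{"linear":[0,0,-0.2],"twist":[0,0,0],"fingers":0.3},{"linear":[0,0,-0.5],"twist":[0,0,0],"fingers":0.3},{"linear":[0,0,-0.8],"twist":[0,0,0],"fingers":0.3},{"linear":[0,0.2,-0.85],"twist":[0,0,0],"fingers":0.4},{"linear":[0,0.3,-0.85],"twist":[0,0,0],"fingers":0.5}]';python3 -c "
from disp import *
show()
blobs('blue',.018,fn='w16.png')
dplan(-22,-.4,.17);"
```

```text
time_s: 24.3
tool_pos: [0.4539, -0.1595, 0.18]
orientation: [0.002, -0.053, 0.999, 0.001]
wrist_force: [-0.7, -0.5, -0.7]
finger_gap: 0.0652
t 24.30 tcp [ 0.4539 -0.1595  0.18  ] yawjaw 96.02 z [ 0.003  0.001 -1.   ] F [-0.7 -0.5 -0.7] gap 0.0652 q [-0.44  0.25  0.76  2.09 -0.23  0.88  2.13]
blue px [238. 194.] xy 487.2 -288.4 mm size 245.8 x 121.3 long-axis yaw -83.8
blue px [588.  35.] xy 203.5 191.0 mm size 235.6 x 13.4 long-axis yaw -89.9
lin [-0.723  0.892  0.049] tw [0.0008 0.0003 0.0686]
```

View pics/w16.png

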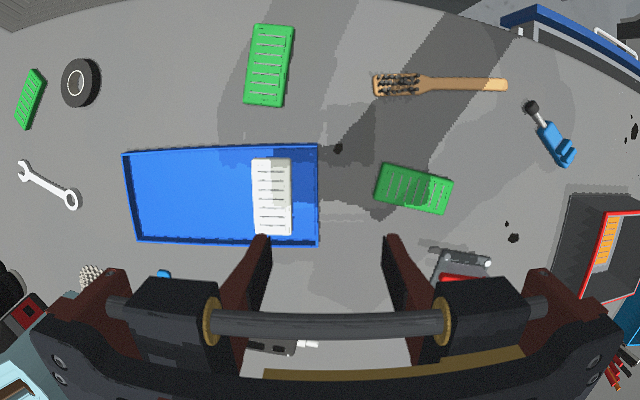

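Clear one lies flat in the tray. Next: the amber one on top of the stack.

```bash
python3 -m pendant '[{"linear":[-0.2,0.3,0.02],"twist":[0,0,0.03],"fingers":0.5},{"linear":[-0.4,0.6,0.04],"twist":[0,0,0.06],"fingers":0.5},{"linear":[-0.6,0.85,0.05],"twist":[0,0,0.069],"fingers":0.5},{"linear":[-0.72,0.89,0.05],"twist":[0,0,0.069],"fingers":0.5},{"linear":[-0.72,0.89,0.05],"twist":[0,0,0.069],"fingers":0.5},{"linear":[-0.72,0.89,0.05],"twist":[0,0,0.069],"fingers":0.5}]';python3 -c "
from disp import *
show()
dplan(-22,-.4,.094)
i=get_image('wrist');cv2.imwrite('pics/w17.png',i['pixels'])
blobs('amber',.105)"
```

```text
time_s: 25.1
tool_pos: [0.5775, 0.0294, 0.1684]
orientation: [-0.0, 0.057, 0.998, -0.001]
wrist_force: [-0.6, 0.6, -0.4]
finger_gap: 0.0658
t 25.10 tcp [0.5775 0.0294 0.1684] yawjaw 83.46 z [-0.001 -0.001 -1.   ] F [-0.6  0.6 -0.4] gap 0.0658 q [-0.69  0.45  0.7   1.88 -0.36  0.94  1.63]
lin [0.    0.032 0.372] tw [-0.0003 -0.0002 -0.0019]
amber px [333. 231.] xy 597.7 33.0 mm size 90.7 x 42.9 long-axis yaw -6.5
amber px [521. 104.] xy 502.1 200.8 mm size 64.0 x 12.2 long-axis yaw 6.1
amber px [551.  97.] xy 496.3 236.6 mm size 63.8 x 34.2 long-axis yaw 5.7
```

View pics/w17.png

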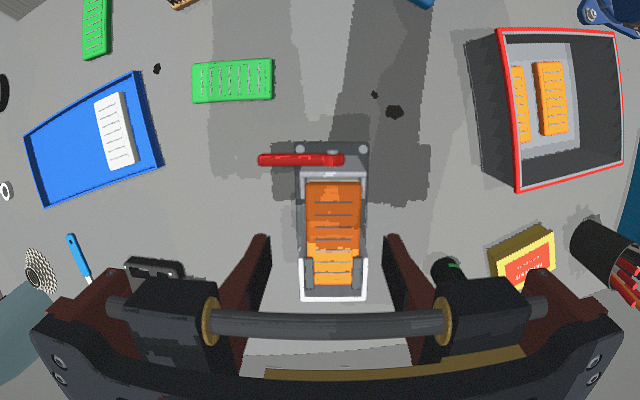

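```bash
python3 -m pendant '[{"linear":[0,0.03,0.15],"twist":[0,0,-0.002],"fingers":0.5},{"linear":[0,0.03,0.3],"twist":[0,0,-0.002],"fingers":0.5},{"linear":[0,0.03,0.372],"twist":[0,0,-0.002],"fingers":0.5},{"linear":[0,0.03,0.375],"twist":[0,0,-0.002],"fingers":0.5},{"linear":[0,0.03,0.375],"twist":[0,0,-0.002],"fingers":-1},{"linear":[0,0.03,0.375],"twist":[0,0,-0.002],"fingers":-1},{"linear":[0,0.03,0.375],"twist":[0,0,-0.002],"fingers":-1},{"linear":[0,0.03,0.375],"twist":[0,0,-0.002],"fingers":-1},{"linear":[0.05,0.03,0.375],"twist":[0,0,-0.002],"fingers":-1},{"linear":[0.1,0.03,0.375],"twist":[0,0,-0.002],"fingers":-1},{"linear":[0.15,0.03,0.375],"twist":[0,0,-0.002],"fingers":-1},{"linear":[0.2,0.03,0.375],"twist":[0,0,-0.002],"fingers":-1},{"linear":[0.25,0.03,0.375],"twist":[0,0,-0.002],"fingers":-1},{"linear":[0.3,0.03,0.375],"twist":[0,0,-0.002],"fingers":-1},{"linear":[0.3,0.03,0.375],"twist":[0,0,-0.002],"fingers":-1}]' 30;python3 -c "
from disp import *
show()
i=get_image('wrist');cv2.imwrite('pics/w18.png',i['pixels'])
i=get_image('scene');zoom(i,270,130,350,200,8,'s18.png')"
```

```text
time_s: 27.08
tool_pos: [0.5178, 0.044, 0.0935]
orientation: [-0.001, 0.053, 0.999, 0.0]
wrist_force: [-1.7, 0.5, 2.9]
finger_gap: 0.0437
t 27.07 tcp [0.5178 0.044  0.0935] yawjaw 83.92 z [-0.001  0.    -1.   ] F [-1.7  0.5  2.9] gap 0.0437 q [-0.71  0.47  0.65  2.07 -0.42  0.74  1.66]
```

View pics/w18.png

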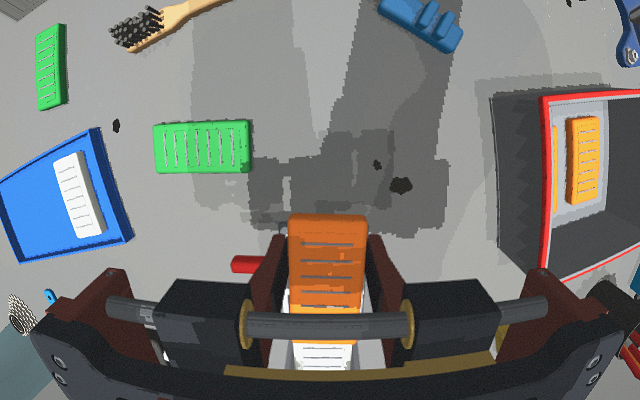

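View pics/s18.png

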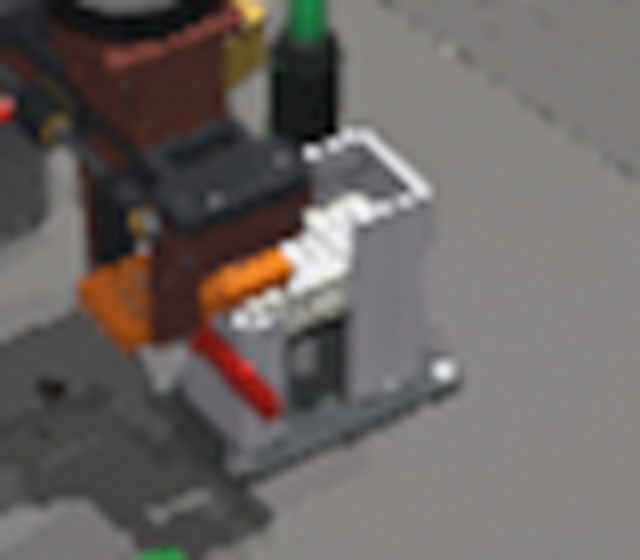

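```bash
python3 -m pendant '[{"linear":[0,0,-0.15],"twist":[0,0,0],"fingers":-1},{"linear":[0,0,-0.35],"twist":[0,0,0],"fingers":-1},{"linear":[0.05,0.2,-0.5],"twist":[0,0,-0.02],"fingers":-1},{"linear":[0.1,0.5,-0.5],"twist":[0,0,-0.04],"fingers":-1},{"linear":[0.15,0.8,-0.5],"twist":[0,0,-0.067],"fingers":-1},{"linear":[0.2,1,-0.5],"twist":[0,0,-0.067],"fingers":-1},{"linear":[0.2,1,-0.5],"twist":[0,0,-0.067],"fingers":-1}]';python3 -c "
from disp import *
show()
i=get_image('wrist');cv2.imwrite('pics/w19.png',i['pixels'])
plan([.481,.2866,.055],np.radians(96.1))"
```

```text
time_s: 28.05
tool_pos: [0.4986, 0.2506, 0.1924]
orientation: [-0.001, -0.055, 0.998, -0.0]
wrist_force: [-0.6, -0.6, -1.5]
finger_gap: 0.0436
t 28.05 tcp [0.4986 0.2506 0.1924] yawjaw 96.34 z [-0.003 -0.001 -1.   ] F [-0.6 -0.6 -1.5] gap 0.0436 q [-1.09  0.37  0.65  1.9  -0.27  0.96  1.37]
lin [0.069 0.204 0.688] tw [-0.0005 -0.0008  0.0002]
```

View pics/w19.png

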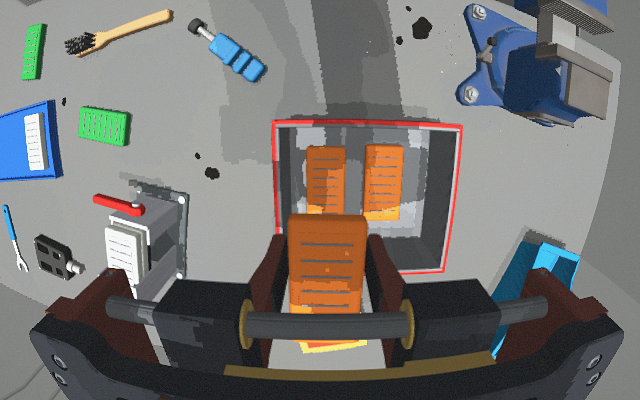

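```bash
python3 -m pendant '[{"linear":[0.06,0.2,0],"twist":[0,0,0],"fingers":-1},{"linear":[0.07,0.2,0.2],"twist":[0,0,0],"fingers":-1},{"linear":[0.07,0.2,0.5],"twist":[0,0,0],"fingers":-1},{"linear":[0.07,0.2,0.7],"twist":[0,0,0],"fingers":-1},{"linear":[0.07,0.2,0.8],"twist":[0,0,0],"fingers":-1},{"linear":[0.07,0.2,0.8],"twist":[0,0,0],"fingers":-1},{"linear":[0.07,0.2,0.8],"twist":[0,0,0],"fingers":0.3},{"linear":[0.07,0.2,0.8],"twist":[0,0,0],"fingers":0.3},{"linear":[0.07,0.2,0.8],"twist":[0,0,0],"fingers":0.3},{"linear":[0.07,0.2,0.5],"twist":[0,0,0],"fingers":0.3},{"linear":[0.07,0.2,0.2],"twist":[0,0,0],"fingers":0.3},{"linear":[0.07,0.2,-0.05],"twist":[0,0,0],"fingers":0.3}]' ;python3 -c "
from h import *
show()
i=get_image('wrist'); cv2.imwrite('pics/w20.png',i['pixels'])"
```

```text
time_s: 29.6
tool_pos: [0.4827, 0.2852, 0.2064]
orientation: [0.001, -0.052, 0.999, 0.001]
wrist_force: [-0.1, 0.4, 0.8]
finger_gap: 0.0569
t 29.60 tcp [0.4827 0.2852 0.2064] yawjaw 95.95 z [ 0.001  0.001 -1.   ] F [-0.1  0.4  0.8] gap 0.0569 q [-1.17  0.35  0.67  1.89 -0.26  0.99  1.29]
```

View pics/w20.png

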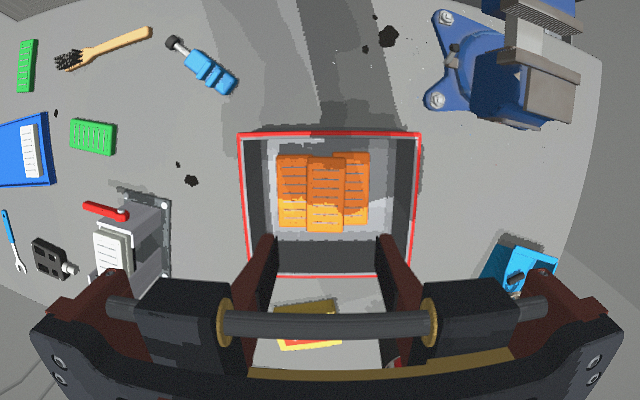

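Three ambers in the box. Back for the third reflector (white).

```bash
python3 -m pendant '[{"linear":[0,-0.3,0],"twist":[0,0,0.02],"fingers":0.5},{"linear":[0,-0.6,0],"twist":[0,0,0.04],"fingers":0.5},{"linear":[0,-0.9,0],"twist":[0,0,0.067],"fingers":0.5},{"linear":[0,-1,0],"twist":[0,0,0.067],"fingers":0.5},{"linear":[0,-1,0],"twist":[0,0,0.067],"fingers":0.5}]';python3 -c "
from disp import *
show()
dplan(-22,-.4,.17);dplan(-22,-.4,.094)"
```

```text
time_s: 30.28
tool_pos: [0.5033, 0.0846, 0.204]
orientation: [0.0, 0.055, 0.998, 0.0]
wrist_force: [-0.1, 0.5, -0.6]
finger_gap: 0.0656
t 30.27 tcp [0.5033 0.0846 0.204 ] yawjaw 83.70 z [ 0.001  0.001 -1.   ] F [-0.1  0.5 -0.6] gap 0.0656 q [-0.94  0.28  0.79  2.   -0.24  0.95  1.43]
lin [-0.398 -0.202  0.17 ] tw [ 0.0002  0.0002 -0.0006]
lin [-0.398 -0.203  0.55 ] tw [ 0.0002  0.0002 -0.0006]
```

```bash
python3 -m pendant '[{"linear":[-0.2,-0.2,0],"twist":[0,0,0],"fingers":0.5},{"linear":[-0.398,-0.203,0.1],"twist":[0,0,0],"fingers":0.5},{"linear":[-0.398,-0.203,0.25],"twist":[0,0,0],"fingers":0.5},{"linear":[-0.398,-0.203,0.25],"twist":[0,0,0],"fingers":0.5}]';python3 -c "
from disp import *
show()
dplan(-22,-.4,.094)
i=get_image('wrist');cv2.imwrite('pics/w21.png',i['pixels'])"
```

```text
time_s: 30.78
tool_pos: [0.5766, 0.0391, 0.1515]
orientation: [-0.002, 0.052, 0.999, -0.0]
wrist_force: [-0.0, 0.6, 0.3]
finger_gap: 0.066
t 30.77 tcp [0.5766 0.0391 0.1515] yawjaw 84.02 z [-0.005 -0.001 -1.   ] F [-0.   0.6  0.3] gap 0.0660 q [-0.72  0.48  0.72  1.89 -0.4   0.92  1.66]
lin [-0.011 -0.016  0.287] tw [-0.0004 -0.0015  0.0012]
```

View pics/w21.png

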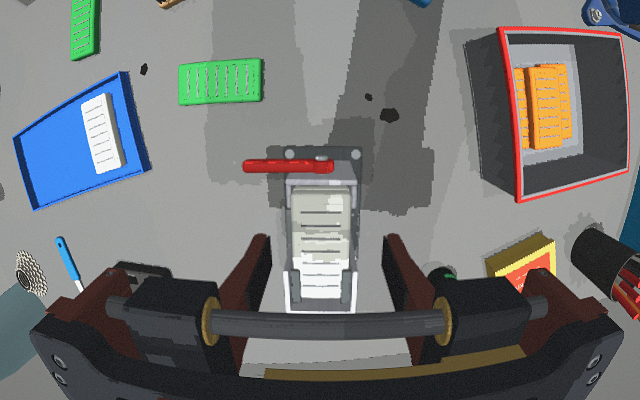

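```bash
python3 -c "
from disp import *
show()
dplan(-22,-.4,.094)"
```

```text
t 30.82 tcp [0.5774 0.0388 0.153 ] yawjaw 84.01 z [-0.002 -0.    -1.   ] F [0.2 0.5 0.8] gap 0.0657 q [-0.72  0.48  0.72  1.89 -0.4   0.92  1.66]
lin [-0.006 -0.015  0.295] tw [-0.0002 -0.0007  0.0012]
```

```bash
python3 -m pendant '[{"linear":[0,-0.013,0.15],"twist":[0,0,0],"fingers":0.5},{"linear":[0,-0.013,0.25],"twist":[0,0,0],"fingers":0.5},{"linear":[0,-0.013,0.295],"twist":[0,0,0],"fingers":0.5},{"linear":[0,-0.013,0.295],"twist":[0,0,0],"fingers":0.5}]';python3 -c "
from disp import *
show()
dplan(-22,-.4,.094)"
```

```text
time_s: 31.32
tool_pos: [0.5777, 0.0351, 0.0947]
orientation: [-0.0, 0.053, 0.999, 0.0]
wrist_force: [1.0, -0.6, 0.1]
finger_gap: 0.066
t 31.32 tcp [0.5777 0.0351 0.0947] yawjaw 83.92 z [-0.  0. -1.] F [ 1.  -0.6  0.1] gap 0.0660 q [-0.66  0.56  0.67  1.93 -0.47  0.81  1.73]
lin [-0.002  0.003  0.003] tw [ 0.     -0.0001  0.0007]
```

```bash
python3 -m pendant '[{"linear":[0,0,0],"twist":[0,0,0],"fingers":-1},{"linear":[0,0,0],"twist":[0,0,0],"fingers":-1},{"linear":[0,0,0],"twist":[0,0,0],"fingers":-1},{"linear":[0,0,0],"twist":[0,0,0],"fingers":-1},{"linear":[0.05,0,0],"twist":[0,0,0],"fingers":-1},{"linear":[0.1,0,0],"twist":[0,0,0],"fingers":-1},{"linear":[0.15,0,0],"twist":[0,0,0],"fingers":-1},{"linear":[0.2,0,0],"twist":[0,0,0],"fingers":-1},{"linear":[0.25,0,0],"twist":[0,0,0],"fingers":-1},{"linear":[0.3,0,0],"twist":[0,0,0],"fingers":-1},{"linear":[0.3,0,0],"twist":[0,0,0],"fingers":-1},{"linear":[0.3,0,-0.15],"twist":[0,0,0],"fingers":-1},{"linear":[0.3,0,-0.35],"twist":[0,0,0],"fingers":-1},{"linear":[0.35,-0.1,-0.5],"twist":[0,0,0],"fingers":-1}]' 30;python3 -c "
from disp import *
show()
i=get_image('wrist');cv2.imwrite('pics/w22.png',i['pixels'])
i=get_image('scene');zoom(i,270,130,350,200,8,'s22.png')"
```

```text
time_s: 33.08
tool_pos: [0.5054, 0.0234, 0.1951]
orientation: [-0.001, 0.052, 0.999, -0.0]
wrist_force: [0.2, 0.2, -0.4]
finger_gap: 0.0436
t 33.08 tcp [0.5054 0.0234 0.1951] yawjaw 84.07 z [-0.002 -0.    -1.   ] F [ 0.2  0.2 -0.4] gap 0.0436 q [-0.85  0.3   0.82  2.02 -0.27  0.94  1.58]
```

View pics/w22.png

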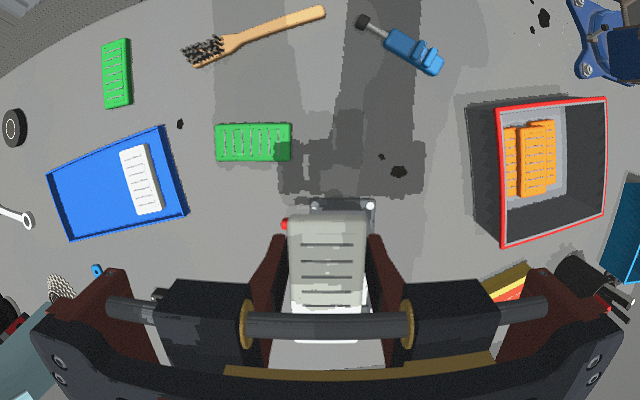

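View pics/s22.png

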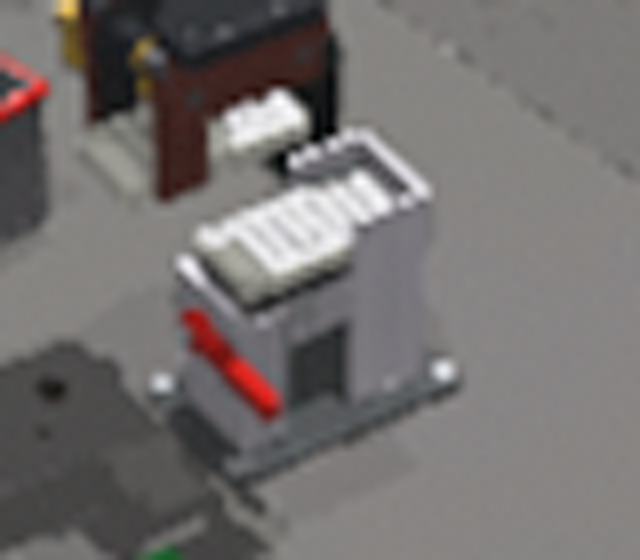

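```bash
python3 -m pendant '[{"linear":[0.1,-0.3,0],"twist":[0,0,-0.02],"fingers":-1},{"linear":[0.15,-0.6,0],"twist":[0,0,-0.04],"fingers":-1},{"linear":[0.2,-0.9,0],"twist":[0,0,-0.067],"fingers":-1},{"linear":[0.2,-1,0],"twist":[0,0,-0.067],"fingers":-1},{"linear":[0.2,-1,0],"twist":[0,0,-0.067],"fingers":-1}]';python3 -c "
from disp import *
show()
blobs('blue',.018,fn='w23.png')
plan([.4654,-.2908,.009],np.radians(96.1))"
```

```text
time_s: 33.8
tool_pos: [0.4437, -0.1729, 0.1935]
orientation: [-0.001, -0.05, 0.999, 0.0]
wrist_force: [0.0, 0.3, -0.8]
finger_gap: 0.0434
t 33.80 tcp [ 0.4437 -0.1729  0.1935] yawjaw 95.77 z [-0.003  0.    -1.   ] F [ 0.   0.3 -0.8] gap 0.0434 q [-0.49  0.24  0.86  2.09 -0.23  0.91  2.17]
blue px [240. 193.] xy 486.9 -288.8 mm size 245.0 x 121.9 long-axis yaw -83.8
blue px [588.  43.] xy 200.0 195.3 mm size 246.6 x 14.5 long-axis yaw -89.6
lin [-0.046 -0.605  0.922] tw [ 0.0003 -0.0008 -0.001 ]
```

View pics/w23.png

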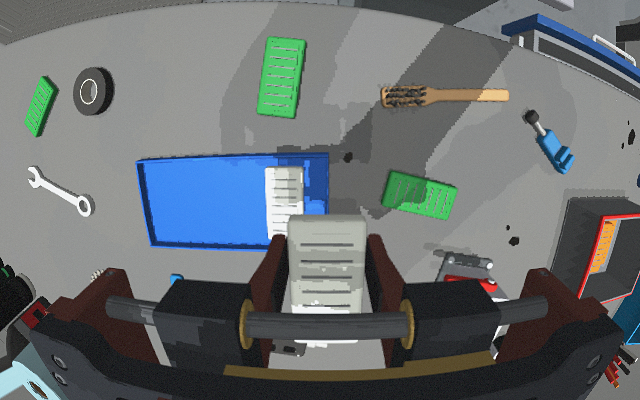

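```bash
python3 -m pendant '[{"linear":[-0.02,-0.3,0],"twist":[0,0,0],"fingers":-1},{"linear":[-0.04,-0.61,0.05],"twist":[0,0,0],"fingers":-1},{"linear":[-0.04,-0.61,0.35],"twist":[0,0,0],"fingers":-1},{"linear":[-0.04,-0.61,0.65],"twist":[0,0,0],"fingers":-1},{"linear":[-0.04,-0.61,0.8],"twist":[0,0,0],"fingers":-1},{"linear":[-0.04,-0.61,0.88],"twist":[0,0,0],"fingers":-1},{"linear":[-0.04,-0.61,0.92],"twist":[0,0,0],"fingers":-1},{"linear":[-0.04,-0.61,0.92],"twist":[0,0,0],"fingers":-1}]';python3 -c "
from disp import *
show()"
```

```text
time_s: 34.85
tool_pos: [0.4663, -0.2925, 0.011]
orientation: [0.0, -0.052, 0.999, -0.0]
wrist_force: [0.4, -0.3, 1.1]
finger_gap: 0.0439
t 34.85 tcp [ 0.4663 -0.2925  0.011 ] yawjaw 96.00 z [ 0.001 -0.    -1.   ] F [ 0.4 -0.3  1.1] gap 0.0439 q [-0.01  0.66  0.6   2.03 -0.62  0.64  2.69]
```

```bash
python3 -m pendant '[{"linear":[0,0,0.015],"twist":[0,0,0],"fingers":-1},{"linear":[0,0,0.015],"twist":[0,0,0],"fingers":0.25},{"linear":[0,0,0.015],"twist":[0,0,0],"fingers":0.25},{"linear":[0,0,0.015],"twist":[0,0,0],"fingers":0.25},{"linear":[0,0,-0.2],"twist":[0,0,0],"fingers":0.25},{"linear":[0,0,-0.5],"twist":[0,0,0],"fingers":0.25},{"linear":[0,0,-0.8],"twist":[0,0,0],"fingers":0.25},{"linear":[0,0.2,-0.85],"twist":[0,0,0],"fingers":0.4},{"linear":[0,0.5,-0.85],"twist":[0,0,0],"fingers":0.5},{"linear":[0,0.6,-0.85],"twist":[0,0,0],"fingers":0.5}]';python3 -c "
from disp import *
show()
blobs('blue',.018,fn='w24.png')
dplan(-22,-.4,.17);"
```

```text
time_s: 36.1
tool_pos: [0.4528, -0.1699, 0.1805]
orientation: [-0.0, -0.054, 0.999, 0.001]
wrist_force: [0.1, -0.2, -0.1]
finger_gap: 0.0657
t 36.10 tcp [ 0.4528 -0.1699  0.1805] yawjaw 96.18 z [-0.     0.002 -1.   ] F [ 0.1 -0.2 -0.1] gap 0.0657 q [-0.51  0.29  0.89  2.09 -0.29  0.89  2.22]
blue px [246. 196.] xy 486.9 -288.7 mm size 245.2 x 121.5 long-axis yaw -83.8
blue px [590.  37.] xy 203.5 185.4 mm size 230.5 x 13.9 long-axis yaw -89.8
lin [-0.734  0.948  0.054] tw [ 0.001  -0.0003  0.0691]
```

View pics/w24.png

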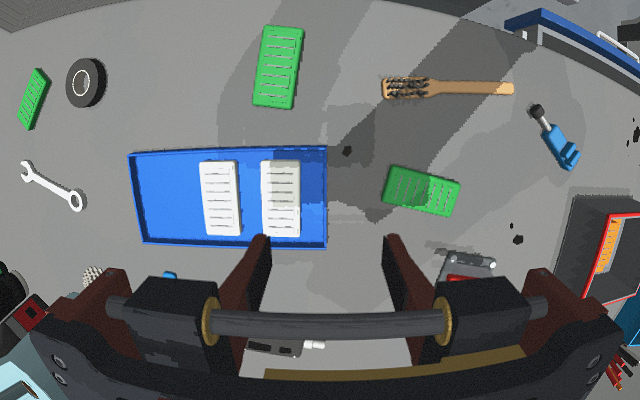

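Two clear ones lie side by side in the tray (281,198) and (220,198). Now the last one.

```bash
python3 -m pendant '[{"linear":[-0.2,0.3,0.02],"twist":[0,0,0.03],"fingers":0.5},{"linear":[-0.4,0.6,0.04],"twist":[0,0,0.06],"fingers":0.5},{"linear":[-0.6,0.85,0.05],"twist":[0,0,0.069],"fingers":0.5},{"linear":[-0.73,0.95,0.05],"twist":[0,0,0.069],"fingers":0.5},{"linear":[-0.73,0.95,0.05],"twist":[0,0,0.069],"fingers":0.5},{"linear":[-0.73,0.95,0.05],"twist":[0,0,0.069],"fingers":0.5},{"linear":[-0.73,0.95,0.05],"twist":[0,0,0.069],"fingers":0.5}]';python3 -c "
from disp import *
show()
dplan(-22,-.4,.094)
i=get_image('wrist');cv2.imwrite('pics/w25.png',i['pixels'])"
```

```text
time_s: 37.02
tool_pos: [0.578, 0.0286, 0.1708]
orientation: [-0.0, 0.058, 0.998, -0.0]
wrist_force: [0.5, -0.2, -0.1]
finger_gap: 0.0661
t 37.02 tcp [0.578  0.0286 0.1708] yawjaw 83.37 z [-0. -0. -1.] F [ 0.5 -0.2 -0.1] gap 0.0661 q [-0.78  0.49  0.84  1.88 -0.44  0.96  1.71]
lin [0.004 0.035 0.384] tw [-0.     -0.0001 -0.0024]
```

View pics/w25.png

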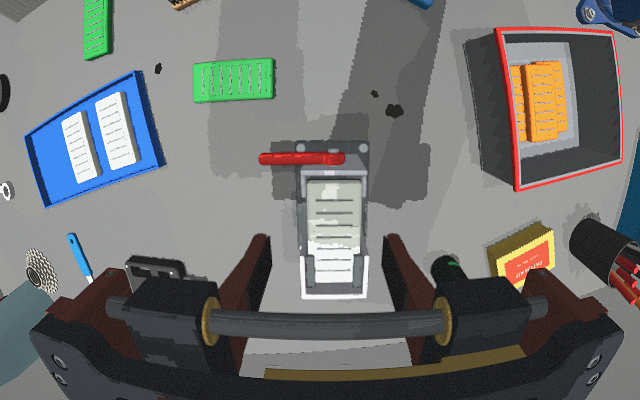

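```bash
python3 -m pendant '[{"linear":[0,0.034,0.15],"twist":[0,0,-0.002],"fingers":0.5},{"linear":[0,0.034,0.3],"twist":[0,0,-0.002],"fingers":0.5},{"linear":[0,0.034,0.38],"twist":[0,0,-0.002],"fingers":0.5},{"linear":[0,0.034,0.383],"twist":[0,0,-0.002],"fingers":0.5},{"linear":[0,0.034,0.383],"twist":[0,0,-0.002],"fingers":-1},{"linear":[0,0.034,0.383],"twist":[0,0,-0.002],"fingers":-1},{"linear":[0,0.034,0.383],"twist":[0,0,-0.002],"fingers":-1},{"linear":[0,0.034,0.383],"twist":[0,0,-0.002],"fingers":-1},{"linear":[0.05,0.034,0.383],"twist":[0,0,-0.002],"fingers":-1},{"linear":[0.1,0.034,0.383],"twist":[0,0,-0.002],"fingers":-1},{"linear":[0.15,0.034,0.383],"twist":[0,0,-0.002],"fingers":-1},{"linear":[0.2,0.034,0.383],"twist":[0,0,-0.002],"fingers":-1},{"linear":[0.25,0.034,0.383],"twist":[0,0,-0.002],"fingers":-1},{"linear":[0.3,0.034,0.383],"twist":[0,0,-0.002],"fingers":-1},{"linear":[0.3,0.034,0.383],"twist":[0,0,-0.002],"fingers":-1},{"linear":[0.3,0.034,0.2],"twist":[0,0,-0.002],"fingers":-1},{"linear":[0.3,0.034,0],"twist":[0,0,-0.002],"fingers":-1},{"linear":[0.35,-0.1,-0.12],"twist":[0,0,-0.002],"fingers":-1}]' 30;python3 -c "
from disp import *
show()
i=get_image('wrist');cv2.imwrite('pics/w26.png',i['pixels'])
i=get_image('scene');zoom(i,270,130,350,200,8,'s26.png')"
```

```text
time_s: 39.33
tool_pos: [0.5068, 0.0203, 0.1954]
orientation: [-0.0, 0.051, 0.999, -0.0]
wrist_force: [-0.6, 0.3, 0.2]
finger_gap: 0.0439
t 39.33 tcp [0.5068 0.0203 0.1954] yawjaw 84.12 z [-0.001  0.    -1.   ] F [-0.6  0.3  0.2] gap 0.0439 q [-0.92  0.33  0.94  2.02 -0.33  0.95  1.65]
```

View pics/w26.png

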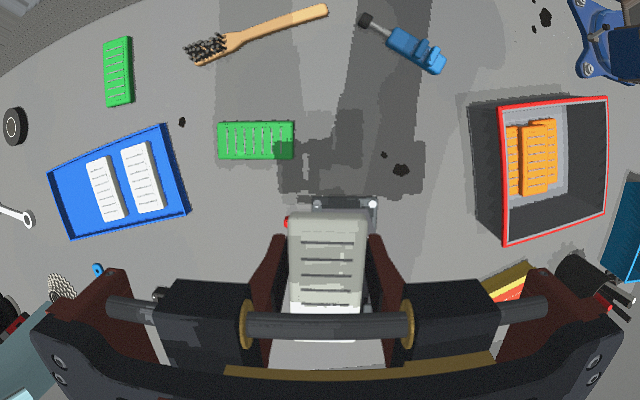

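View pics/s26.png

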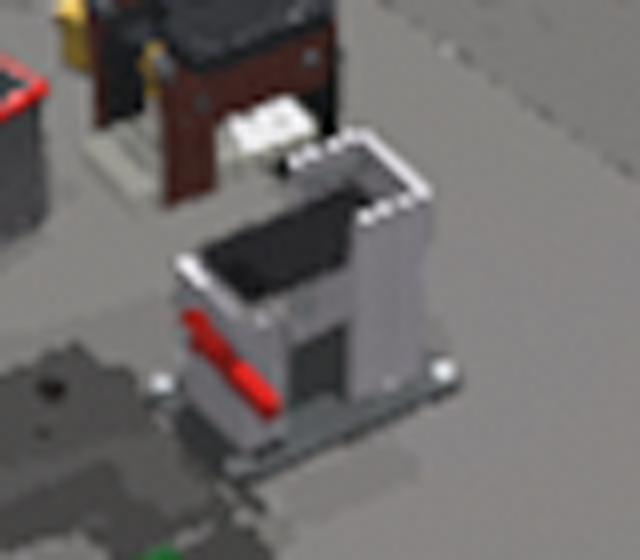

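```bash
python3 -m pendant '[{"linear":[0.1,-0.3,0],"twist":[0,0,-0.02],"fingers":-1},{"linear":[0.15,-0.6,0],"twist":[0,0,-0.04],"fingers":-1},{"linear":[0.2,-0.9,0],"twist":[0,0,-0.049],"fingers":-1},{"linear":[0.2,-1,0],"twist":[0,0,-0.049],"fingers":-1},{"linear":[0.2,-1,0],"twist":[0,0,-0.049],"fingers":-1}]';python3 -c "
from disp import *
show()
blobs('blue',.018,fn='w27.png')
plan([.4728,-.3636,.009],np.radians(93))"
```

```text
time_s: 40.05
tool_pos: [0.4447, -0.1765, 0.1938]
orientation: [-0.001, -0.022, 1.0, 0.0]
wrist_force: [0.0, 0.5, -1.0]
finger_gap: 0.0437
t 40.05 tcp [ 0.4447 -0.1765  0.1938] yawjaw 92.53 z [-0.002  0.    -1.   ] F [ 0.   0.5 -1. ] gap 0.0437 q [-0.56  0.27  0.96  2.09 -0.28  0.92  2.17]
blue px [244. 196.] xy 486.8 -288.8 mm size 245.2 x 121.8 long-axis yaw -83.8
blue px [584.  28.] xy 199.5 199.7 mm size 255.4 x 15.3 long-axis yaw 89.7
lin [-0.096 -0.948  0.923] tw [ 0.0002 -0.0007 -0.0018]
```

View pics/w27.png

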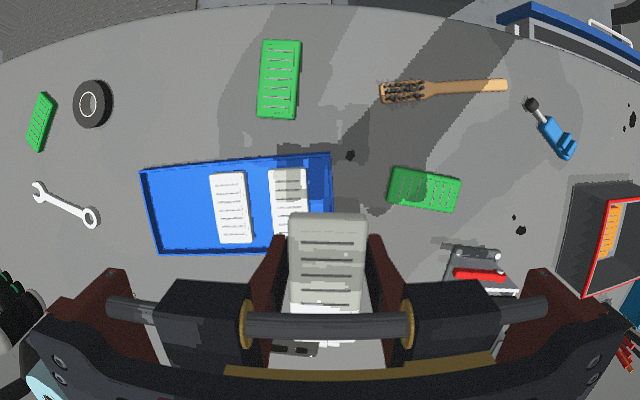

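```bash
python3 -m pendant '[{"linear":[-0.03,-0.3,0],"twist":[0,0,0],"fingers":-1},{"linear":[-0.06,-0.6,0],"twist":[0,0,0],"fingers":-1},{"linear":[-0.09,-0.95,0],"twist":[0,0,0],"fingers":-1},{"linear":[-0.09,-0.95,0.2],"twist":[0,0,0],"fingers":-1},{"linear":[-0.09,-0.95,0.4],"twist":[0,0,0],"fingers":-1},{"linear":[-0.09,-0.95,0.6],"twist":[0,0,0],"fingers":-1}]';python3 -c "
from disp import *
show()
plan([.4728,-.3636,.009],np.radians(93))
i=get_image('wrist');cv2.imwrite('pics/w28.png',i['pixels'])"
```

```text
time_s: 40.85
tool_pos: [0.474, -0.3622, 0.0721]
orientation: [-0.001, -0.025, 1.0, 0.001]
wrist_force: [1.0, 0.0, 0.3]
finger_gap: 0.0438
t 40.85 tcp [ 0.474  -0.3622  0.0721] yawjaw 92.88 z [-0.001  0.002 -1.   ] F [1.  0.  0.3] gap 0.0438 q [ 0.02  0.65  0.74  1.9  -0.59  0.82  2.69]
lin [ 0.006 -0.007  0.316] tw [ 0.0007 -0.0004 -0.0007]
```

View pics/w28.png

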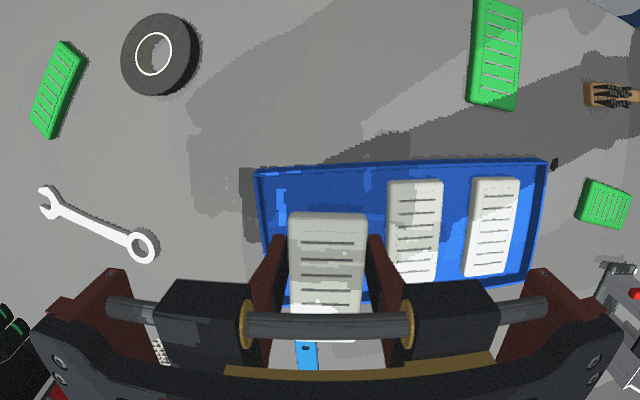

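```bash
python3 -m pendant '[{"linear":[0,0,0.12],"twist":[0,0,0],"fingers":-1},{"linear":[0,0,0.22],"twist":[0,0,0],"fingers":-1},{"linear":[0,0,0.28],"twist":[0,0,0],"fingers":-1},{"linear":[0,0,0.315],"twist":[0,0,0],"fingers":-1},{"linear":[0,0,0.32],"twist":[0,0,0],"fingers":-1}]';python3 -c "
from disp import *
show()"
```

```text
time_s: 41.52
tool_pos: [0.473, -0.3648, 0.0107]
orientation: [0.0, -0.024, 1.0, 0.0]
wrist_force: [0.2, -0.6, -0.7]
finger_gap: 0.0438
t 41.52 tcp [ 0.473  -0.3648  0.0107] yawjaw 92.72 z [ 0.  0. -1.] F [ 0.2 -0.6 -0.7] gap 0.0438 q [ 0.08  0.73  0.65  1.92 -0.67  0.72  2.75]
```

```bash
python3 -m pendant '[{"linear":[0,0,0.015],"twist":[0,0,0],"fingers":-1},{"linear":[0,0,0.015],"twist":[0,0,0],"fingers":0.22},{"linear":[0,0,0.015],"twist":[0,0,0],"fingers":0.22},{"linear":[0,0,0.015],"twist":[0,0,0],"fingers":0.22},{"linear":[0,0,-0.2],"twist":[0,0,0],"fingers":0.22},{"linear":[0,0,-0.5],"twist":[0,0,0],"fingers":0.22},{"linear":[0,0,-0.85],"twist":[0,0,0],"fingers":0.22},{"linear":[0,0.3,-0.85],"twist":[0,0,0],"fingers":0.22},{"linear":[0,0.5,-0.85],"twist":[0,0,0],"fingers":0.2},{"linear":[0,0.6,-0.85],"twist":[0,0,0],"fingers":0.2},{"linear":[0,0.6,-0.85],"twist":[0,0,0],"fingers":0.2}]';python3 -c "
from disp import *
show()
blobs('blue',.018,fn='w29.png')
dplan(-58,-50,.15,0);"
```

```text
time_s: 42.9
tool_pos: [0.4674, -0.2434, 0.1807]
orientation: [0.0, -0.025, 1.0, 0.001]
wrist_force: [0.1, -0.5, 0.3]
finger_gap: 0.0529
t 42.90 tcp [ 0.4674 -0.2434  0.1807] yawjaw 92.89 z [ 0.     0.001 -1.   ] F [ 0.1 -0.5  0.3] gap 0.0529 q [-0.36  0.4   0.92  1.99 -0.4   0.94  2.39]
blue px [289. 193.] xy 487.2 -288.9 mm size 245.2 x 121.1 long-axis yaw -83.9
blue px [602.  23.] xy 205.7 147.3 mm size 185.6 x 15.8 long-axis yaw 89.6
lin [-0.405  1.157  0.154] tw [-1.000e-04  1.000e-04 -4.501e-01]
```

View pics/w29.png

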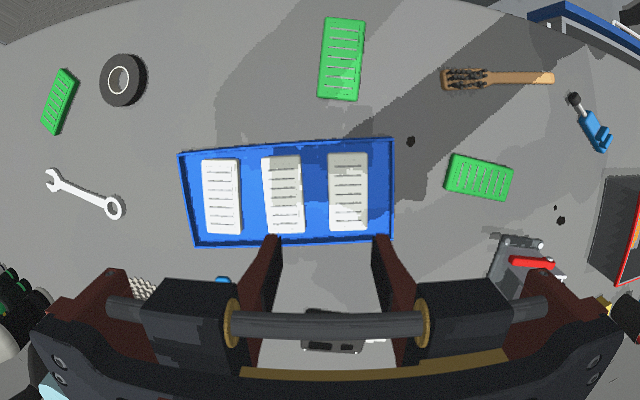

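All three clear ones lie flat in the tray. Now rotate the wrist and raise the lever.

```bash
python3 -m pendant '[{"linear":[-0.05,0.2,0],"twist":[0,0,0.05],"fingers":-0.3},{"linear":[-0.1,0.4,0],"twist":[0,0,0.1],"fingers":-0.3},{"linear":[-0.2,0.5,0],"twist":[0,0,0.15],"fingers":-0.3},{"linear":[-0.25,0.6,0],"twist":[0,0,0.2],"fingers":-0.3},{"linear":[-0.3,0.7,0],"twist":[0,0,0.25],"fingers":-0.3},{"linear":[-0.35,0.8,0],"twist":[0,0,0.3],"fingers":-0.3},{"linear":[-0.4,0.9,0],"twist":[0,0,0.35],"fingers":-0.3},{"linear":[-0.4,1,0],"twist":[0,0,0.4],"fingers":-0.3},{"linear":[-0.4,1,0],"twist":[0,0,0.45],"fingers":-0.3},{"linear":[-0.4,1,0],"twist":[0,0,0.5],"fingers":-0.3},{"linear":[-0.4,1,0],"twist":[0,0,0.55],"fingers":-0.3},{"linear":[-0.4,1,0],"twist":[0,0,0.55],"fingers":-0.3},{"linear":[-0.4,1,0],"twist":[0,0,0.55],"fingers":-0.3}]';python3 -c "
from disp import *
show()
i=get_image('wrist');cv2.imwrite('pics/w30.png',i['pixels'])
blobs('red',.075,amin=60)
dplan(-58,-50,.15,0);dplan(-58,-50,.058,0)"
```

```text
time_s: 44.58
tool_pos: [0.5378, -0.0424, 0.1807]
orientation: [0.0, 0.744, 0.668, -0.0]
wrist_force: [-0.5, 0.1, -0.1]
finger_gap: 0.0308
t 44.58 tcp [ 0.5378 -0.0424  0.1807] yawjaw -6.17 z [ 0.    -0.001 -1.   ] F [-0.5  0.1 -0.1] gap 0.0308 q [-0.95  0.72  1.36  1.97 -0.79  1.13  0.64]
red px [321. 137.] xy 538.9 11.9 mm size 73.3 x 9.5 long-axis yaw 83.6
lin [ 0.159 -0.021  0.154] tw [ 0.0001 -0.0001 -0.    ]
lin [ 0.159 -0.021  0.614] tw [ 0.0001 -0.0001 -0.    ]
```

View pics/w30.png

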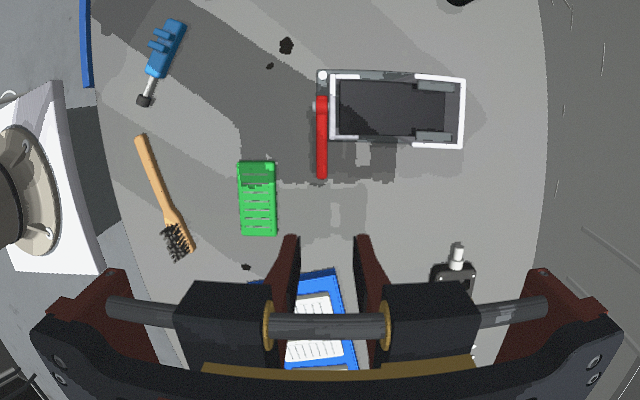

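```bash
python3 -m pendant '[{"linear":[0,-0.02,0.15],"twist":[0,0,0],"fingers":-0.3},{"linear":[0,-0.02,0.3],"twist":[0,0,0],"fingers":-0.3},{"linear":[0,-0.02,0.4],"twist":[0,0,0],"fingers":-0.3},{"linear":[0,-0.02,0.4],"twist":[0,0,0],"fingers":-0.3}]' 8;python3 -c "
from disp import *
show()
dplan(-58,-50,.1,0);dplan(-58,-50,.06,0)"
```

```text
time_s: 45.18
tool_pos: [0.5329, -0.0408, 0.0999]
orientation: [-0.001, 0.744, 0.668, -0.001]
wrist_force: [0.5, 0.2, 0.9]
finger_gap: 0.0308
t 45.17 tcp [ 0.5329 -0.0408  0.0999] yawjaw -6.23 z [-0.002  0.    -1.   ] F [0.5 0.2 0.9] gap 0.0308 q [-0.87  0.79  1.22  2.05 -0.91  1.    0.72]
lin [ 0.157  0.003 -0.001] tw [-0.0006 -0.0001 -0.0002]
lin [0.157 0.004 0.199] tw [-0.0006 -0.0001 -0.0002]
```

```bash
python3 -m pendant '[{"linear":[0.08,0.002,0],"twist":[0,0,0],"fingers":-0.3},{"linear":[0.155,0.003,0],"twist":[0,0,0],"fingers":-0.3},{"linear":[0.155,0.003,0.1],"twist":[0,0,0],"fingers":-0.3},{"linear":[0.155,0.003,0.17],"twist":[0,0,0],"fingers":-0.3},{"linear":[0.155,0.003,0.215],"twist":[0,0,0],"fingers":-0.3},{"linear":[0.155,0.003,0.215],"twist":[0,0,0],"fingers":-0.3}]';python3 -c "
from disp import *
show()
i=get_image('wrist');cv2.imwrite('pics/w31.png',i['pixels'])"
```

```text
time_s: 45.92
tool_pos: [0.5373, -0.0102, 0.0573]
orientation: [-0.0, 0.745, 0.667, -0.0]
wrist_force: [0.2, -0.0, 1.0]
finger_gap: 0.0307
t 45.92 tcp [ 0.5373 -0.0102  0.0573] yawjaw -6.29 z [-0.001 -0.    -1.   ] F [ 0.2 -0.   1. ] gap 0.0307 q [-0.89  0.84  1.15  2.06 -0.99  0.94  0.71]
```

View pics/w31.png

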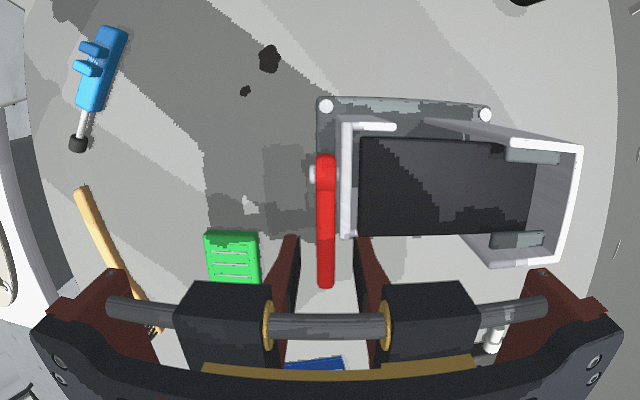

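```bash
python3 -m pendant '[{"linear":[0,0,0],"twist":[0,0,0],"fingers":-1},{"linear":[0,0,0],"twist":[0,0,0],"fingers":-1},{"linear":[0,0,0],"twist":[0,0,0],"fingers":-1},{"linear":[0,0,0],"twist":[0,0,0],"fingers":-1},{"linear":[0.003,0,-0.035],"twist":[0,0,0],"fingers":-1},{"linear":[0.0085,0,-0.0645],"twist":[0,0,0],"fingers":-1},{"linear":[0.02,0,-0.1],"twist":[0,0,0],"fingers":-1},{"linear":[0.0335,0,-0.125],"twist":[0,0,0],"fingers":-1},{"linear":[0.05,0,-0.155],"twist":[0,0,0],"fingers":-1},{"linear":[0.073,0,-0.177],"twist":[0,0,0],"fingers":-1}]' 10;python3 -c "
from disp import *
show()
i=get_image('wrist');cv2.imwrite('pics/w32.png',i['pixels'])
i=get_image('scene');zoom(i,270,130,350,200,8,'s32.png')"
```

```text
time_s: 47.22
tool_pos: [0.5386, 0.0042, 0.0933]
orientation: [-0.0, 0.745, 0.667, -0.0]
wrist_force: [-4.4, -1.0, -3.1]
finger_gap: 0.0101
t 47.23 tcp [0.5386 0.0042 0.0933] yawjaw -6.30 z [-0.001 -0.    -1.   ] F [-4.4 -1.  -3.1] gap 0.0101 q [-0.95  0.81  1.22  2.04 -0.93  1.    0.64]
```

View pics/w32.png

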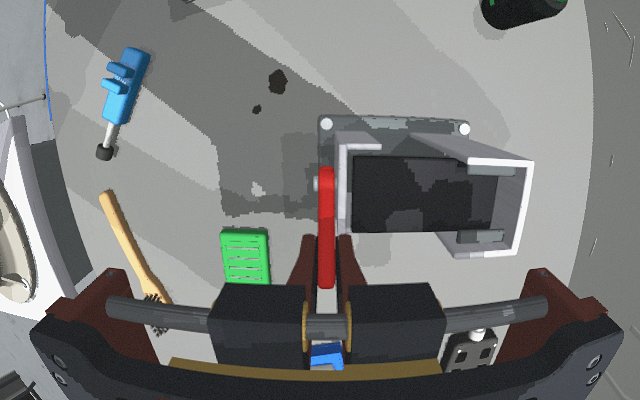

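View pics/s32.png

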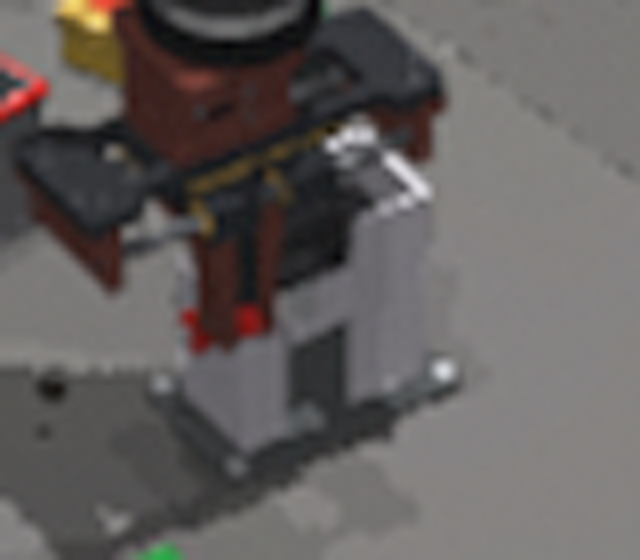

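```bash
python3 -m pendant '[{"linear":[0.025,0,-0.022],"twist":[0,0,0],"fingers":-1},{"linear":[0.052,0,-0.0395],"twist":[0,0,0],"fingers":-1},{"linear":[0.08,0,-0.054],"twist":[0,0,0],"fingers":-1},{"linear":[0.112,0,-0.0645],"twist":[0,0,0],"fingers":-1},{"linear":[0.145,0,-0.071],"twist":[0,0,0],"fingers":-1},{"linear":[0.177,0,-0.073],"twist":[0,0,0],"fingers":-1},{"linear":[0.182,0,-0.073],"twist":[0,0,0],"fingers":-1},{"linear":[0.182,0,-0.073],"twist":[0,0,0],"fingers":-1}]';python3 -c "
from disp import *
show()
i=get_image('scene');zoom(i,270,130,350,200,8,'s33.png')"
```

```text
time_s: 48.32
tool_pos: [0.5428, 0.0402, 0.1084]
orientation: [-0.0, 0.745, 0.667, -0.0]
wrist_force: [-7.5, -0.9, 4.3]
finger_gap: 0.0097
t 48.33 tcp [0.5428 0.0402 0.1084] yawjaw -6.30 z [-0.001 -0.    -1.   ] F [-7.5 -0.9  4.3] gap 0.0097 q [-1.03  0.8   1.25  2.02 -0.91  1.04  0.57]
```

View pics/s33.png

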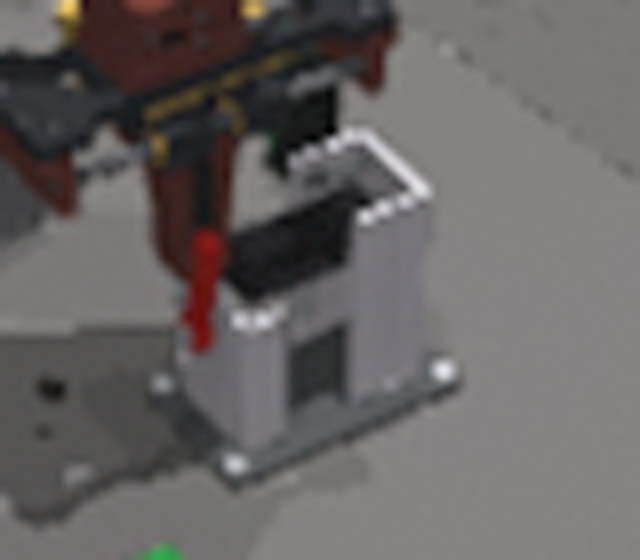

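```bash
python3 -m pendant '[{"linear":[0,0,0],"twist":[0,0,0],"fingers":-0.3},{"linear":[0,0,0],"twist":[0,0,0],"fingers":-0.3},{"linear":[0,0,0],"twist":[0,0,0],"fingers":-0.3},{"linear":[0,0,-0.15],"twist":[0,0,0],"fingers":-0.3},{"linear":[0,0,-0.3],"twist":[0,0,0],"fingers":-0.3},{"linear":[-0.3,0.2,-0.35],"twist":[0,0,0],"fingers":-0.3},{"linear":[-0.6,0.3,-0.35],"twist":[0,0,0],"fingers":-0.3},{"linear":[-0.6,0.3,-0.35],"twist":[0,0,0],"fingers":-0.3}]';python3 -c "
from disp import *
show()
i=get_image('wrist');cv2.imwrite('pics/w34.png',i['pixels'])
i=get_image('scene');zoom(i,200,80,420,290,3,'s34.png');zoom(i,270,130,350,200,8,'s34z.png')
t=get_image('top');zoom(t,170,130,430,270,3,'t34.png')
blobs('blue',.018)"
```

```text
time_s: 49.38
tool_pos: [0.59, -0.0906, 0.1789]
orientation: [0.002, 0.747, 0.665, 0.0]
wrist_force: [-0.1, 0.5, -0.4]
finger_gap: 0.0309
t 49.38 tcp [ 0.59   -0.0906  0.1789] yawjaw -6.65 z [ 0.003 -0.002 -1.   ] F [-0.1  0.5 -0.4] gap 0.0309 q [-0.77  0.76  1.27  1.85 -0.8   1.16  0.66]
blue px [309. 352.] xy 531.9 -341.5 mm size 71.0 x 51.8 long-axis yaw -83.7
blue px [240. 263.] xy 473.4 -178.0 mm size 112.4 x 36.5 long-axis yaw 6.0
blue px [62. 36.] xy 256.9 167.2 mm size 113.0 x 11.9 long-axis yaw -89.5
```

View pics/w34.png

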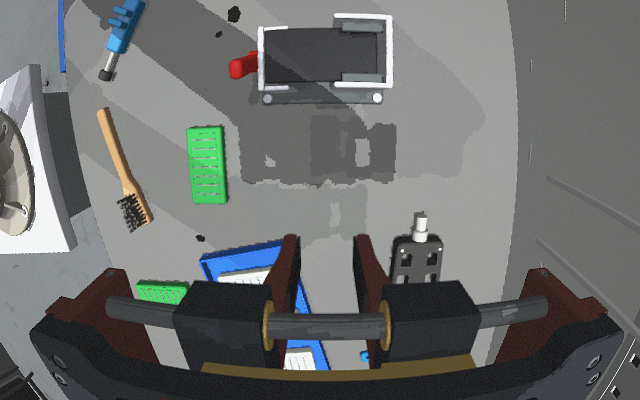

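View pics/s34.png

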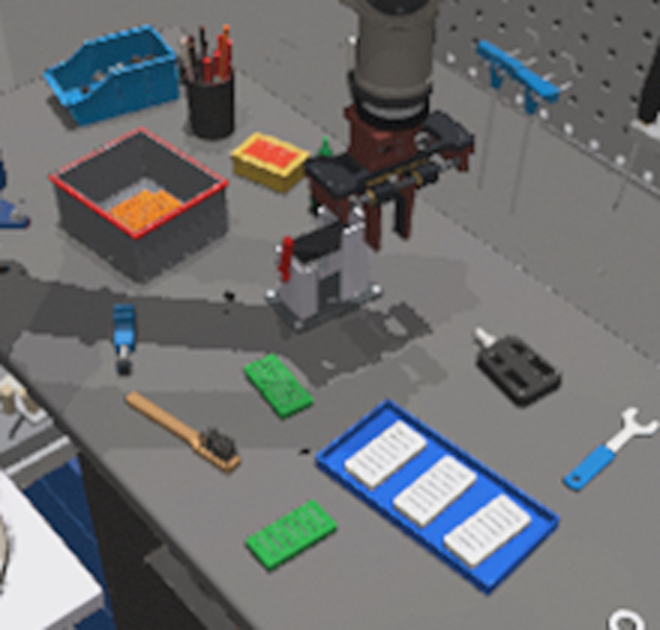

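View pics/s34z.png

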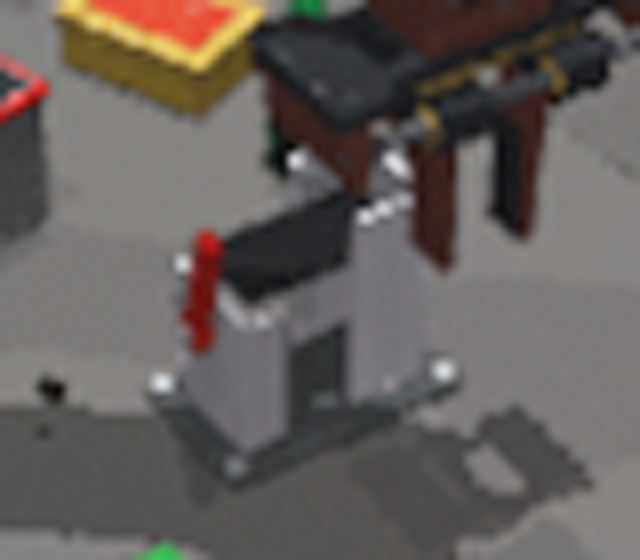

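View pics/t34.png

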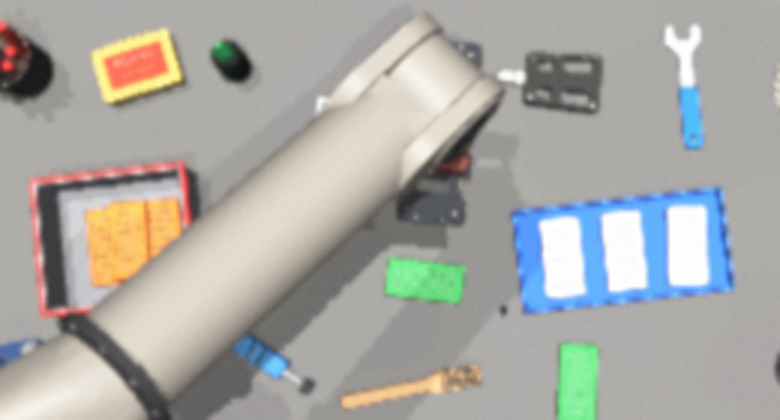

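```bash
python3 -c "
from disp import *
s=get_state();w=get_image('wrist');c=get_image('scene')
for th in(0,.1,.2,.3):
    y=-.4-65*np.sin(th);z=.068+.065*np.cos(th)
    P=dw(-58,y,z);print(th,'wrist',ww2p(w,P,s).round(1),'scene zoom',((w2p(c,P)-[270,130])*8).round(0))
P=dw(-58,-.4,.068);print('pivot',ww2p(w,P,s).round(1),((w2p(c,P)-[270,130])*8).round(0))
zoom(w,210,20,290,110,8,'w34z.png')"
```

```text
0 wrist [236.5  57.7] scene zoom [187. 215.]
0.1 wrist [236.7  67.1] scene zoom [194. 224.]
0.2 wrist [237.2  76.4] scene zoom [202. 233.]
0.3 wrist [238.   85.6] scene zoom [210. 244.]
pivot [257.4  67.4] [190. 326.]
```

View pics/w34z.png

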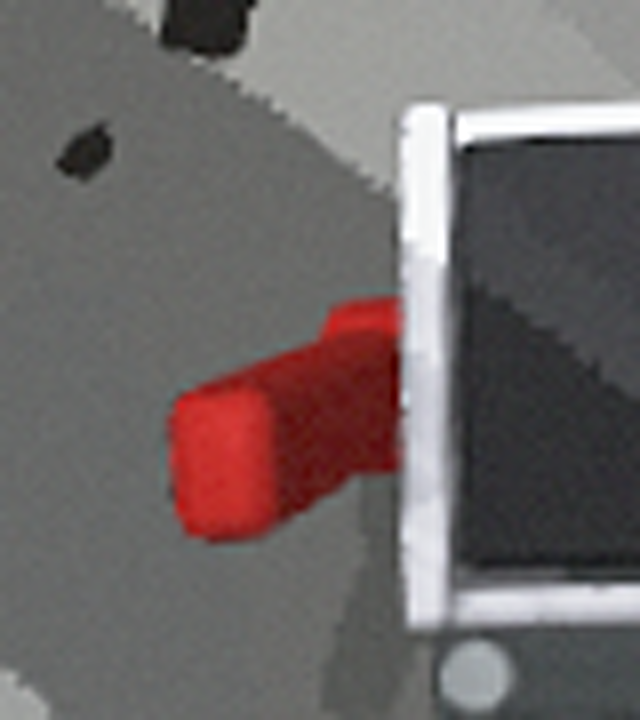

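The lever end at zoom (222,463) suggests about 0.2 rad of lean, which is too close to the limit. I'll nudge it fully upright with closed fingers.

```bash
python3 -c "
from disp import *
show()
dplan(-65,-50,.17,0);dplan(-65,-50,.113,0);dplan(-65,-17,.113,0)"
```

```text
t 49.67 tcp [ 0.5897 -0.0832  0.1772] yawjaw -6.12 z [-0.001  0.001 -1.   ] F [-0.9  1.  -0.7] gap 0.0306 q [-0.78  0.76  1.27  1.85 -0.8   1.16  0.66]
lin [ 0.337 -0.337  0.036] tw [-0.0003 -0.0002  0.0004]
lin [ 0.337 -0.336  0.321] tw [-0.0003 -0.0002  0.0004]
lin [ 0.502 -0.336  0.321] tw [-0.0003 -0.0002  0.0004]
```

```bash
python3 -m pendant '[{"linear":[0.1,-0.2,0],"twist":[0,0,0],"fingers":-1},{"linear":[0.3,-0.337,0.03],"twist":[0,0,0],"fingers":-1},{"linear":[0.337,-0.337,0.2],"twist":[0,0,0],"fingers":-1},{"linear":[0.337,-0.337,0.32],"twist":[0,0,0],"fingers":-1},{"linear":[0.337,-0.337,0.32],"twist":[0,0,0],"fingers":-1},{"linear":[0.337,-0.337,0.32],"twist":[0,0,0],"fingers":-1}]';python3 -c "
from disp import *
show();dplan(-65,-17,.113,0)
i=get_image('wrist');cv2.imwrite('pics/w35.png',i['pixels'])"
```

```text
time_s: 50.42
tool_pos: [0.5304, -0.0107, 0.1144]
orientation: [0.0, 0.745, 0.668, 0.0]
wrist_force: [-0.0, 0.9, 0.5]
finger_gap: 0.0006
t 50.42 tcp [ 0.5304 -0.0107  0.1144] yawjaw -6.24 z [ 0.001 -0.    -1.   ] F [-0.   0.9  0.5] gap 0.0006 q [-0.95  0.76  1.25  2.05 -0.88  1.01  0.64]
lin [ 0.173 -0.003  0.007] tw [ 0.0002  0.     -0.0002]
```

View pics/w35.png

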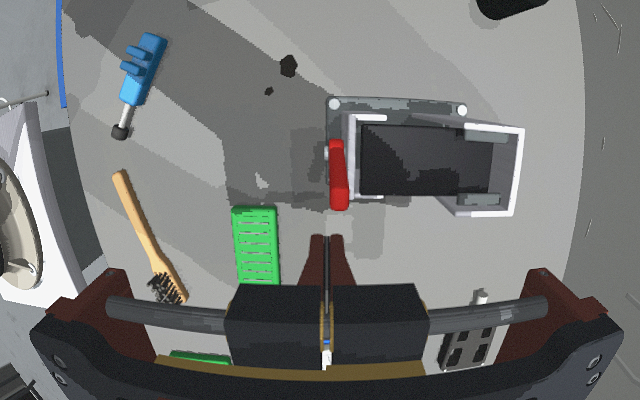

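```bash
python3 -m pendant '[{"linear":[0.05,0,0],"twist":[0,0,0],"fingers":-1},{"linear":[0.1,0,0],"twist":[0,0,0],"fingers":-1},{"linear":[0.13,0,0],"twist":[0,0,0],"fingers":-1},{"linear":[0.15,0,0],"twist":[0,0,0],"fingers":-1},{"linear":[0.16,0,0],"twist":[0,0,0],"fingers":-1}]';python3 -c "
from disp import *
show();dplan(-65,-17,.113,0)"
```

```text
time_s: 51.1
tool_pos: [0.5336, 0.021, 0.1137]
orientation: [0.0, 0.745, 0.667, -0.0]
wrist_force: [0.0, -1.4, 1.5]
finger_gap: 0.0005
t 51.10 tcp [0.5336 0.021  0.1137] yawjaw -6.27 z [ 0. -0. -1.] F [ 0.  -1.4  1.5] gap 0.0005 q [-1.01  0.77  1.25  2.04 -0.89  1.02  0.59]
lin [ 0.014 -0.002  0.003] tw [ 0.      0.0001 -0.0004]
```

```bash
python3 -m pendant '[{"linear":[0.01,0,0],"twist":[0,0,0],"fingers":-1},{"linear":[0.015,0,0],"twist":[0,0,0],"fingers":-1},{"linear":[0.02,0,0],"twist":[0,0,0],"fingers":-1},{"linear":[0.02,0,0],"twist":[0,0,0],"fingers":-1}]';python3 -c "
from disp import *
show();dplan(-65,-17,.113,0)
i=get_image('wrist');zoom(i,290,100,410,260,4,'w36.png')
i=get_image('scene');zoom(i,270,130,350,200,8,'s36.png')"
```

```text
time_s: 51.6
tool_pos: [0.5336, 0.0216, 0.1138]
orientation: [0.002, 0.746, 0.666, -0.001]
wrist_force: [-0.6, -9.9, -0.8]
finger_gap: 0.0006
t 51.60 tcp [0.5336 0.0216 0.1138] yawjaw -6.44 z [ 0.001 -0.004 -1.   ] F [-0.6 -9.9 -0.8] gap 0.0006 q [-1.01  0.78  1.25  2.04 -0.89  1.02  0.58]
lin [ 0.011 -0.001  0.004] tw [ 0.0003  0.0014 -0.0014]
```

View pics/w36.png

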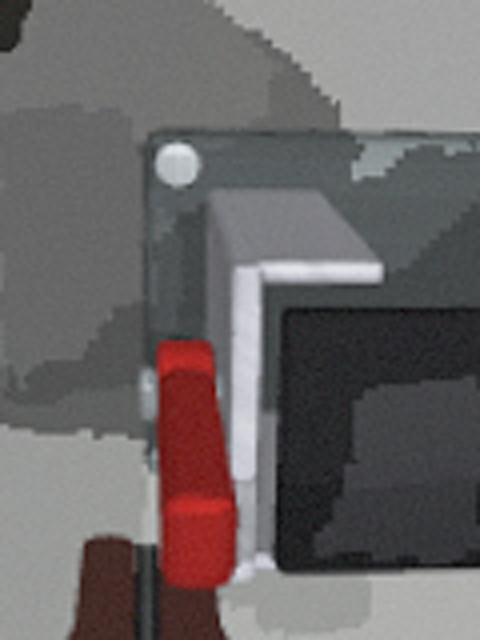

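View pics/s36.png

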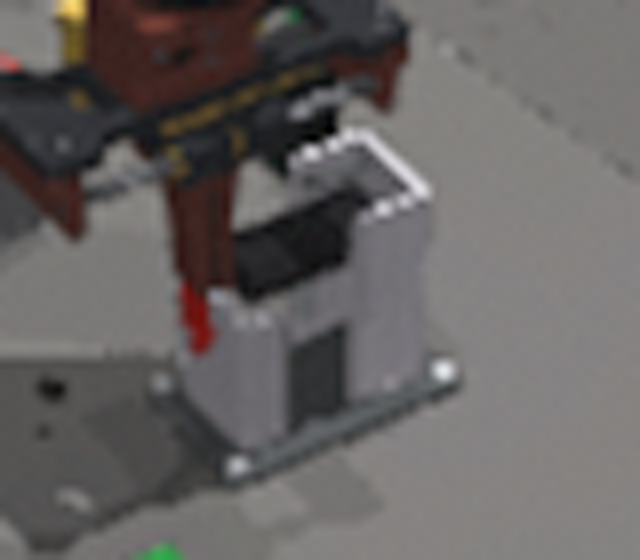

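Force jumped to 9.9 N with no further motion, so the lever is at its upright stop. Backing off, then a final check.

```bash
python3 -m pendant '[{"linear":[-0.08,0,0],"twist":[0,0,0],"fingers":-1},{"linear":[-0.2,0,0],"twist":[0,0,0],"fingers":-1},{"linear":[-0.3,0,-0.2],"twist":[0,0,0],"fingers":-1},{"linear":[-0.45,0,-0.45],"twist":[0,0,0],"fingers":-1},{"linear":[-0.45,0,-0.45],"twist":[0,0,0],"fingers":-1},{"linear":[-0.45,0,-0.45],"twist":[0,0,0],"fingers":-1}]';python3 -c "
from disp import *
show();s=get_state();w=get_image('wrist');c=get_image('scene')
for th in(0,.1,.2):
    P=dw(-58,-.4-65*np.sin(th),.068+.065*np.cos(th));print(th,ww2p(w,P,s).round(1),((w2p(c,P)-[270,130])*8).round(0))
cv2.imwrite('pics/w37.png',w['pixels']);zoom(c,270,130,350,200,8,'s37.png');zoom(c,200,80,420,290,3,'s37b.png')
t=get_image('top');zoom(t,170,130,430,270,3,'t37.png')"
```

```text
time_s: 52.45
tool_pos: [0.5239, -0.0641, 0.203]
orientation: [-0.001, 0.745, 0.667, 0.0]
wrist_force: [-0.3, 0.4, -0.2]
finger_gap: 0.0007
t 52.45 tcp [ 0.5239 -0.0641  0.203 ] yawjaw -6.27 z [-0.001  0.002 -1.   ] F [-0.3  0.4 -0.2] gap 0.0007 q [-0.95  0.66  1.39  1.98 -0.72  1.15  0.64]
0 [336.5  75.9] [187. 215.]
0.1 [336.4  84.5] [194. 224.]
0.2 [336.4  93.1] [202. 233.]
```

View pics/w37.png

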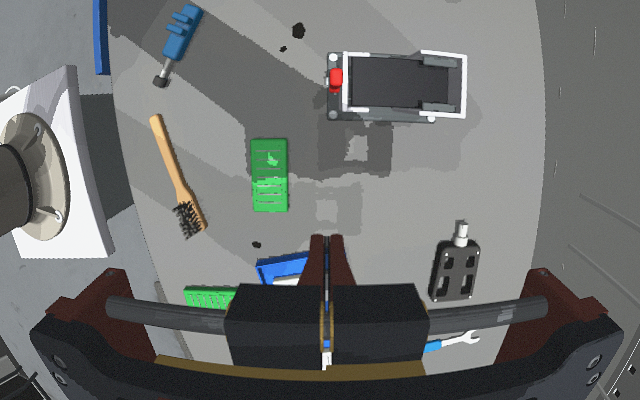

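View pics/s37.png

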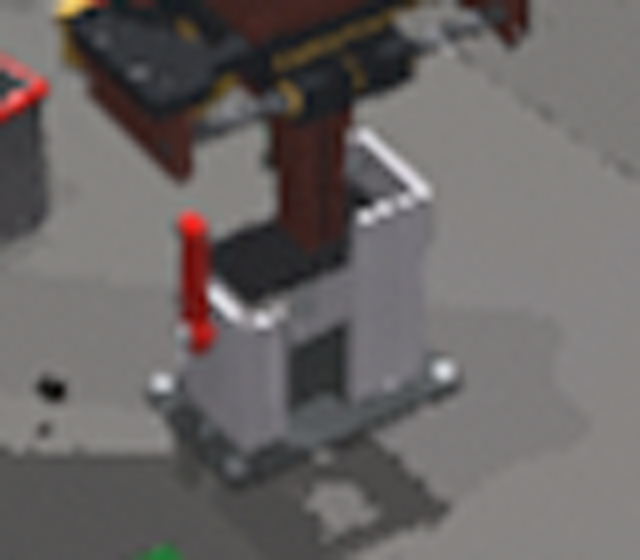

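View pics/s37b.png

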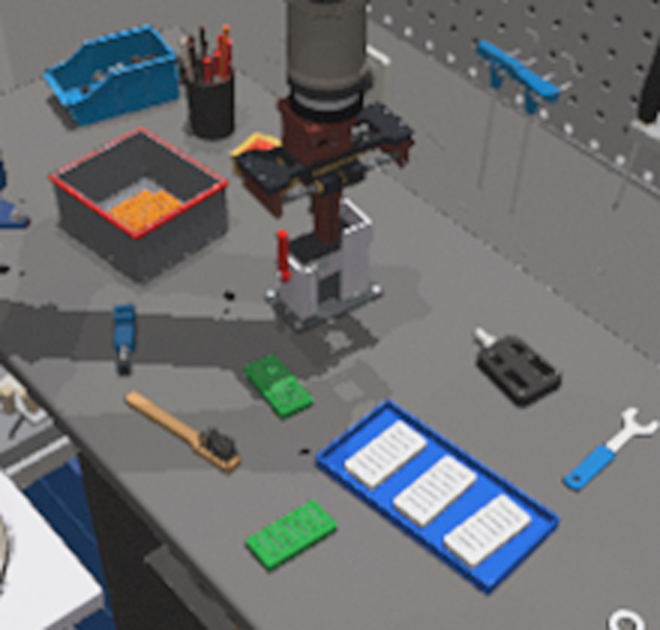

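View pics/t37.png

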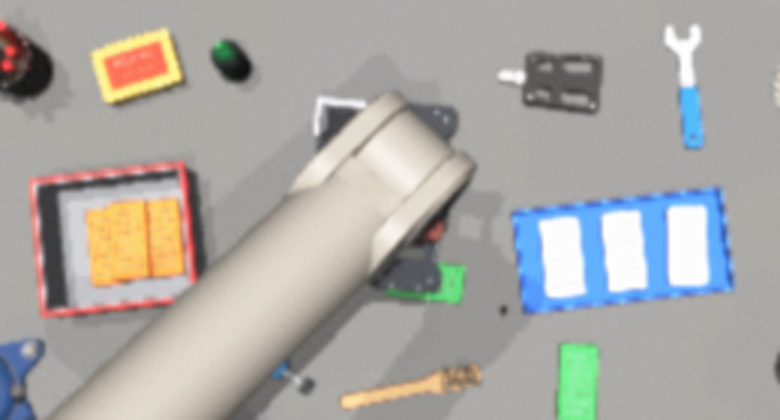

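```bash
python3 -c "
from cell import order
from h import show
print(order.hand_in());show()"
```

```text
the job is handed in; nothing more can be done
None
the job is handed in; nothing more can be done
```

The job is done and handed in at about 52 s of simulated time; the interface gave no verdict.

**What I did:**
- Moved the two amber reflectors from the tray into the reject box and pushed the stop lever down.
- Drew out the stack of four (clear, amber, clear, clear). The amber went into the reject box, and the three clear ones lie flat, side by side on the tray floor.
- Gripped the lever to raise it again. That first try left it leaning about 0.2 rad, close to the 0.25 rad limit, so I pushed it on until it met its upright stop. The force rose to 10 N with no further movement.

**Last checks:**
- The pictures show the tray with three separate clear reflectors, the box with three ambers below the rim, and the magazine empty. I judged the spring plate's position only by eye.
- The lever is back where it was in the first picture.
- My estimate of where the lever's end should be when upright disagrees with the scene picture by up to about 0.1 rad. The first picture was off in the same direction and by a similar amount, so I put this down to calibration.
- The pedal, spanner, lube bottle and green look-alikes show no visible movement, and the gripper is clear of everything.
- I saw neither the grip slackening nor a knock to the tray or box.

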